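# Shingle the wiped display panels in the drying tray and close the solvent vial

### The arm

A 6-joint arm with a two-finger parallel gripper is mounted at the origin on a cart in front of the work surface, level with it; the furniture and walls round the work are solid. World frame = base frame: x ahead of the robot, y to its left, z up, the work surface at z = 0. Lengths are in m, angles in rad, forces in N, time in s.
With the tool pointing down it reaches from about 0.3 to 0.75 m from the base axis. Payload 8.5 kg.
Tool frame: the origin (TCP) lies at the very end of the fingers, on their centre line; the grasp point (between the pads) lies ctrl.grip_depth behind it (ctrl.grip_depth is the distance from the TCP to the grasp point, in m); z points along the fingers, y is the line along which they close (so a half turn about z gives the same grasp; the last joint's range is limited). The gripper opens to 88 mm and grips with 3 to 60 N. Pads are 18 mm wide; open, the fingers measure 123 mm over their backs; the gripper's body (75 mm by 187 mm) begins 45 mm behind the grasp point.
Start: joints at [1.008, 0.381, 1.297, -0, 1.464, -0.215], TCP at [0.187, 0.517, 0.204] pointing down, gripper open.
Joint ranges: [-3.11, 3.11], [-0.89, 2.33], [0.22, 2.48], [-1.42, 4.56], [0.17, 2.85], [-2.88, 2.88]. Speed limits (rad/s): [2.39, 2.39, 3.14, 3.14, 3.14, 3.14].

### API

Orientations are given as a rotation vector (axis times angle).
In Python, from plant import ctrl, optics, search_frame, regions_of, place_of gives the robot as it stands.
- The arm moves only by the tool step_arm, never from a script. Its argument "moves" is a list of rows, each a list of 4 numbers: the shift along the tool's x, y, z each as a share of 30 mm, from -1 to 1, then the turn about the tool's z as a share of 0.1 rad, from -1 to 1. In form: [[dx, dy, dz, twist], ...]. A call has 1 to 8 rows; each row shifts and turns the commanded pose from where the row before left it, along the tool's axes as they then stand; what a row does not reach is not made up. A row lasts 1/10 s, in which the tool goes at most 50 mm and 8.59 degrees, less where a joint would pass 70% of its speed; a pose out of reach is approached as far as the arm can. A call with a number of a shift or a turn outside -1 to 1 is refused whole. A call with a gripper value outside its range is refused whole. "gripper" is the finger opening in mm, from 0 to 88.1, set as the call begins (left out, the last holds). The fingers move at their own pace and stop on an object; "grip_force" is the grip in N (left out, the last holds). Time passes only in rows, so rows that do not move let the fingers close. It gives the time, the measured TCP pose, the force, the opening and the grip force at its end, in the units of the state.
- ctrl.read_state(): the state, without advancing time (a new reading comes with each control period).
- optics.grab_frame(name): name is "scene" or "top" or "wrist"; returns the picture (480x640x3 uint8, red, green, blue); there is no depth.
- optics.camera_params(name): a dict with "fx", "fy", "cx", "cy" (pixels), "k1" (the pictures are not rectified: a ray, as slopes to the right and down, at radius r is drawn at 1 + k1 r^2 times it, then the intrinsics apply), "cam_to_world" (4x4, takes a point from camera to world coordinates); the wrist camera has in their place "hand_eye" (4x4, takes a point from camera to tool coordinates, whose origin is the TCP and whose axes are the flange's). Camera axes: x right, y down, z forward; pixel columns grow to the right and rows downward; lengths in m; the calibration is good to about 2 mm. A picture is of the moment at which its call begins: read the wrist's pose just before it. camera_params takes no time and is no camera call.
- ctrl.finish_job(): hands the job in; it is judged then, once.
Trained networks look in the newest picture that a camera, given by its name, has taken for a name from the list of things; names that differ only in an ending like _2 or _b are one class to them, and where a whole thing is asked for, a point or a joint stands for the part that bears it (a point fixed in the world has none). Each returns a list of dicts, best first, with "conf" (0 to 1); they miss things now and then, are a little off and sometimes report something else, mostly with a low value. They report only what shows in the picture. A call takes as long as a camera call. They do not tell look-alikes from the thing itself.
- search_frame(name, camera): "extent" ([left, top, right, bottom] in pixels, round what is visible of it).
- regions_of(name, camera): "region" (480x640 bool, what is visible of it) and "extent" ([left, top, right, bottom] in pixels, round what is visible of it).
- place_of(name, camera): "uv" ([column, row] in pixels: a listed point, or the origin of a listed thing).
The state is a dict: "time": time; "q": joint angles; "joint_vel": joint speeds; "effort": joint torques, N m; "tcp_pos": TCP position; "tcp_rot": TCP orientation; "contact_force": force on the tool from outside, world axes, zero at the start; "torque": the same for the moment, N m; "grip_width": finger opening in m; "finger_force": force on a finger pad.
Only numpy, scipy, OpenCV 4.12 (cv2) and the standard library are available. Lean on these libraries where they do the work, as an engineer would, in place of code of your own. Each camera call takes 0.05 s, during which the arm holds its last target. There are 200 camera calls.

### The job

The display panels on the table have just been wiped with solvent: slide the orange end stop of the drying tray back out of the way and lay all the panels along the tray's ribs like roof tiles, glass up, the first one leaning on the steel rest bar and each next one lying on the one before, about a third of a panel further from the bar, so that every raised label end (towards the bar) shows. Once all are in, slide the end stop up against the last panel without pushing the row together. Also put the stopper with its dip rod back into the vial, fully home in its conical mouth, so that the solvent does not dry out, and leave the small blue screwdriver where it lies.

Things in the scene. Friction and masses are not known exactly. Their poses are not given: they have to be found in the camera images.
- panel_1_mid (a point): A display panel: flat rigid plate 88 x 56 x 6 mm, 65 g, dark glass face up, aluminium edges. Point: its centre, 3 mm above the underside. x along its 88 mm length, away from the label end (white label and orange-and-gold connector at the -x end); y across the 56 mm width; z out of the glass. Starts flat on the table; pick it up across its width.
- panel_2_mid (a point): A display panel: flat rigid plate 88 x 56 x 6 mm, 65 g, dark glass face up, aluminium edges. Point: its centre, 3 mm above the underside. x along its 88 mm length, away from the label end (white label and orange-and-gold connector at the -x end); y across the 56 mm width; z out of the glass. Starts flat on the table; pick it up across its width.
- panel_3_mid (a point): A display panel: flat rigid plate 88 x 56 x 6 mm, 65 g, dark glass face up, aluminium edges. Point: its centre, 3 mm above the underside. x along its 88 mm length, away from the label end (white label and orange-and-gold connector at the -x end); y across the 56 mm width; z out of the glass. Starts flat on the table; pick it up across its width.
- panel_4_mid (a point): A display panel: flat rigid plate 88 x 56 x 6 mm, 65 g, dark glass face up, aluminium edges. Point: its centre, 3 mm above the underside. x along its 88 mm length, away from the label end (white label and orange-and-gold connector at the -x end); y across the 56 mm width; z out of the glass. Starts flat on the table; pick it up across its width.
- panel_5_mid (a point): A display panel: flat rigid plate 88 x 56 x 6 mm, 65 g, dark glass face up, aluminium edges. Point: its centre, 3 mm above the underside. x along its 88 mm length, away from the label end (white label and orange-and-gold connector at the -x end); y across the 56 mm width; z out of the glass. Starts flat on the table; pick it up across its width.
- tray: Grey drying tray 285 x 96 mm, fixed, rim 11 mm high. Two rubber-topped ribs run along it at y = +-17 mm, tops 16 mm above the table; panels rest on them and overhang at both sides. Origin: on the table, mid-width, 72 mm along x from the rest bar: with its low end here a panel leans on the bar at 0.2 rad, and panels at further 30 mm steps lie parallel to it. x along the tray from the bar towards the end stop, z up.
- rest_bar (a point): Middle of the top of the steel rest bar across one end of the tray, 15 mm above the rib tops, 31 mm above the table; the bar is 56 mm long and 8 mm thick. Axes as the tray's.
- stop_face (a point): Orange end stop that slides along the tray: middle of its face towards the panels (56 mm wide, from 17 to 39 mm above the table, 7 mm thick). Axes as the tray's.
- stop_tab (a point): Upright pinch tab of the end stop, its middle 26 mm behind stop_face: 12 mm along the tray, 26 mm across it, from 21 to 63 mm above the table; this point is 49 mm above the table. Axes as the tray's.
- end_stop (a joint): How far the end stop has been slid from the open end of the tray towards the rest bar, m: 0 = fully drawn back (face 150 mm from the tray's origin, 222 mm from the bar), 0.125 = as near the bar as it goes. About 1.5 N of friction; stays where it is left.
- vial_mouth (a point): Narrow amber glass vial upright in a round dark steel foot (64 mm across, 14 mm high), loose, 0.45 kg. Point: centre of its mouth, 92 mm above the table. Inside, the mouth tapers from 26 mm at the rim to a 16 mm bore 20 mm lower, which goes down to 14 mm above the table. Outside 24 mm across, 34 mm at the rim. z along its axis, up.
- stopper_grip (a point): Glass stopper with dip rod, 30 g: black ribbed cap 22 mm across, 30 mm long, 29 mm flange, glass cone 25.6 to 16.6 mm over 18 mm, then an 8 mm rod 50 mm long. Point: middle of the cap; z along the axis, rod to cap; rod tip 87 mm, wide end of the cone 19 mm below it. Starts in the stand's slanted sleeve, draws out along its axis. Seated fully home it is 18 mm above vial_mouth.
- stand_top (a point): Small fixed stand with a slanted sleeve (22 mm outside, mouth 61 mm above the table) that holds the stopper at the start: centre of the sleeve's mouth. z up; x is the level direction in which sleeve and stopper lean (sleeve 20 deg from z towards x, stopper loosely in it, up to 6 deg more), away from the robot. A pull of 60 mm along the slant frees the rod.
- driver_0: Small blue-handled screwdriver, 112 x 12 x 12 mm, lying behind the tray: not part of the job. Origin: centre of the underside.
Not all that is in view belongs to the job. Leave any pink or purple look-alike of the part that bears vial_mouth alone.

How it is judged:
By the outcome, as a careful person would: the job done as asked, in the order asked, and still so for the second after the job is handed in, with the robot touching nothing.
Of panel_1, panel_2, panel_3, panel_4, panel_5 only 3 to 5 are there at a start; the rules pass over those that are not, and their reading is None.
At some moment in a run one of panel_1, panel_2, panel_3, panel_4, panel_5, vial may be knocked a few centimetres aside while the robot is not near it.
It also fails if it takes over 210 s, if anything falls off the work surface, if the arm or the gripper's body presses on something with over 40 N, if the wrist force passes 120 N, or if a joint passes its speed limit or range.

## Working session

There is one attempt and no reset: what is moved stays moved. The work goes in short steps, Python scripts to look and compute and a tool call to move; the robot and the scene stay as the last step left them, time stands still between calls to the robot, and variables do not carry over. Pictures are saved under pics/ and viewed, at most 14 in all, crops included, and the job is handed in when it is done.

Besides the shell and the picture viewer there is one more tool, called as name([rows], argument=value, ...), one row to a line, values as JSON. step_arm: Moves the arm, as the interface text tells. Shift numbers are shares of 30 mm and turn numbers shares of 0.1 rad, none past 1 either way. Its arguments: {"type":"object","properties":{"moves":{"type":"array","items":{"type":"array","items":{"type":"number","minimum":-1,"maximum":1}}},"gripper":{"type":"number"},"grip_force":{"type":"number"}},"required":["moves"]}

```bash
ls; mkdir -p pics; cat > h.py <<'E'
import numpy as np, cv2
from scipy.spatial.transform import Rotation as R
from plant import ctrl, optics, search_frame, regions_of, place_of
def cam(name, st=None):
    p=optics.camera_params(name)
    if 'cam_to_world' in p: T=np.array(p['cam_to_world'])
    else:
        st=st or ctrl.read_state(); W=np.eye(4); W[:3,:3]=R.from_rotvec(st['tcp_rot']).as_matrix(); W[:3,3]=st['tcp_pos']
        T=W@np.array(p['hand_eye'])
    return p,T
def ray(uv,name,st=None):
    p,T=cam(name,st)
    K=np.array([[p['fx'],0,p['cx']],[0,p['fy'],p['cy']],[0,0,1.]])
    x=cv2.undistortPoints(np.array([[uv]],float),K,np.array([p['k1'],0,0,0,0.]),None,None)[0,0]
    # model: drawn=(1+k1 r^2)*true -> same as OpenCV
    return T[:3,3], T[:3,:3]@np.array([x[0],x[1],1])
def at_z(uv,z,name,st=None):
    o,d=ray(uv,name,st); return o+d*(z-o[2])/d[2]
def proj(P,name,st=None):
    p,T=cam(name,st); K=np.array([[p['fx'],0,p['cx']],[0,p['fy'],p['cy']],[0,0,1.]])
    Ti=np.linalg.inv(T); c=(Ti[:3,:3]@np.atleast_2d(P).T).T+Ti[:3,3]
    return cv2.projectPoints(c,np.zeros(3),np.zeros(3),K,np.array([p['k1'],0,0,0,0.]))[0][:,0]
def save(img,f): cv2.imwrite(f,cv2.cvtColor(img,cv2.COLOR_RGB2BGR))
E
python3 - <<'E'
from h import *
print(ctrl.read_state(), ctrl.grip_depth)
for n in ('top','scene'):
    im=optics.grab_frame(n); save(im,f'pics/{n}0.png')
    p,T=cam(n); print(n,p['fx'],T.round(3).tolist())
for n,z in (('panel_1_mid',.003),('tray',0),('rest_bar',.031),('stop_face',.028),('stop_tab',.049),('vial_mouth',.092),('stopper_grip',.1),('stand_top',.061),('driver_0',0)):
  for c in('top','scene'):
    optics.grab_frame
    for d in place_of(n,c): print(n,c,round(d['conf'],2),np.round(d['uv']),at_z(d['uv'],z,c).round(4))
E
```

```text
pics
{'time': 0.0, 'q': array([ 1.00768182e+00,  3.81175372e-01,  1.29820689e+00,  9.02259963e-06,
        1.46361658e+00, -2.15284976e-01]), 'joint_vel': array([ 8.20051141e-05, -1.79616710e-03, -3.84217149e-04, -9.73429851e-04,
        1.09495369e-03, -2.01083455e-03]), 'effort': array([-3.77057322e-04, -4.37942040e+01, -2.24558634e+01,  7.13621196e-02,
        3.52711009e-02, -1.54409390e-04]), 'tcp_pos': array([0.18729166, 0.51679312, 0.20376705]), 'tcp_rot': array([-5.43526854e-01, -3.09366682e+00,  2.03795163e-03]), 'contact_force': array([-0.61999553,  0.2581508 , -0.70010448]), 'torque': array([-0.01385522, -0.01459566, -0.03086264]), 'finger_force': 0.0, 'grip_width': 0.0884443619886882} 0.0187
top 441.915345213348 [[-0.018, -0.985, 0.172, 0.404], [-1.0, 0.016, -0.015, 0.201], [0.012, -0.172, -0.985, 0.944], [0.0, 0.0, 0.0, 1.0]]
scene 557.9418174687843 [[0.552, -0.496, 0.67, -0.337], [-0.834, -0.326, 0.446, -0.386], [-0.003, -0.805, -0.593, 0.893], [0.0, 0.0, 0.0, 1.0]]
panel_1_mid top 0.76 [209. 306.] [0.4393 0.403  0.003 ]
panel_1_mid scene 0.96 [230. 270.] [0.4331 0.3985
[... 634 characters left out ...]
77. 256.] [0.3263 0.4577 0.092 ]
vial_mouth scene 0.9 [344. 285.] [0.4529 0.077  0.092 ]
vial_mouth scene 0.84 [307. 226.] [0.5932 0.2697 0.092 ]
vial_mouth scene 0.61 [376. 203.] [0.7801 0.1778 0.092 ]
vial_mouth scene 0.17 [227. 269.] [0.3542 0.3253 0.092 ]
stopper_grip top 0.7 [220. 226.] [0.5883 0.3625 0.1   ]
stopper_grip scene 0.61 [279. 216.] [0.5798 0.3473 0.1   ]
stand_top top 0.62 [210. 307.] [0.4349 0.3884 0.061 ]
stand_top top 0.58 [224. 241.] [0.5658 0.3635 0.061 ]
stand_top top 0.24 [222. 228.] [0.593  0.3677 0.061 ]
stand_top scene 0.57 [277. 225.] [0.5901 0.3654 0.061 ]
driver_0 top 0.44 [350. 172.] [0.7292 0.0952 0.    ]
driver_0 scene 0.67 [310. 227.] [0.7007 0.3353 0.    ]
```

View pics/top0.png

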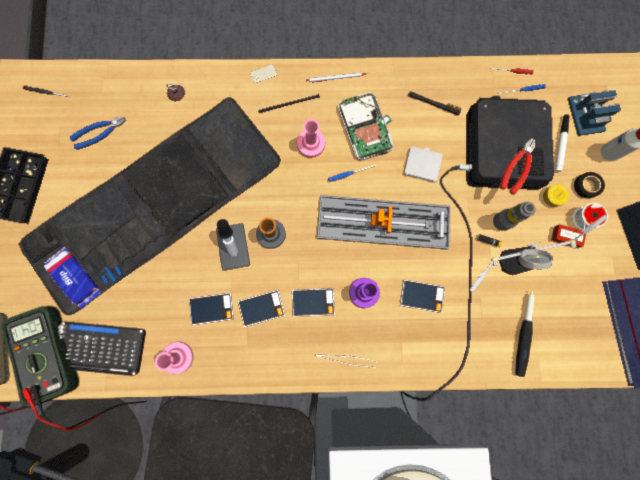

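View pics/scene0.png

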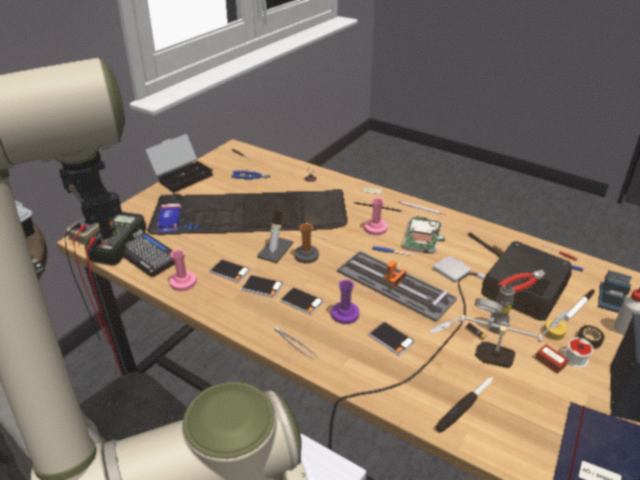

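step_arm([
  [0,0,-0.75,-0.88],
  [0,0,-0.75,-0.88],
  [0,0,-0.75,-0.88],
  [0,0,-0.75,-0.88],
  [-1,-0.62,0,0],
  [-1,-0.62,0,0],
  [-1,-0.62,0,0],
  [-1,-0.62,0,0],
])

```text
time: 1.8
tcp_pos: [0.3088, 0.4423, 0.2944]
tcp_rot: [-0.007, 3.141, 0.0]
contact_force: [0.2, 0.2, 0.7]
grip_width: 0.0882
finger_force: 0.0
```

step_arm([
  [-1,-0.62,0,0],
  [-1,-0.62,0,0],
  [-1,-0.62,0,0],
  [-1,-0.62,0,0],
  [-1,-0.62,0,0],
  [0,0,0,0],
  [0,0,0,0],
])

```text
time: 2.5
tcp_pos: [0.4583, 0.3505, 0.2941]
tcp_rot: [0.005, -3.141, 0.0]
contact_force: [0.2, 0.3, 0.1]
grip_width: 0.0878
finger_force: 0.0
```

```bash
cat >> h.py <<'E'
def look(names,cams=('top','scene','wrist'),zs={}):
    st=ctrl.read_state(); out={}
    for c in cams: save(optics.grab_frame(c),f'pics/last_{c}.png')
    for n in names:
        for c in cams:
            for d in place_of(n,c):
                if d['conf']>.3:
                    o,r=ray(d['uv'],c,st); out.setdefault(n,[]).append((c,o,r/np.linalg.norm(r)))
                    s='' if n not in zs else at_z(d['uv'],zs[n],c,st).round(4)
                    print(n,c,round(d['conf'],2),np.round(d['uv'],1),s)
    return out,st
def tri(rs):
    A=sum(np.eye(3)-np.outer(d,d) for _,o,d in rs); b=sum((np.eye(3)-np.outer(d,d))@o for _,o,d in rs)
    P=np.linalg.solve(A,b); return P.round(4),[round(float(np.linalg.norm(np.cross(P-o,d))),4) for _,o,d in rs]
E
python3 - <<'E'
from h import *
st=ctrl.read_state(); print(st['time'],st['tcp_pos'],st['tcp_rot']); print(np.round(optics.camera_params('wrist')['hand_eye'],3).tolist())
o,st=look(['stopper_grip','stand_top','vial_mouth'],('wrist',),dict(stopper_grip=.11,stand_top=.061,vial_mouth=.092))
E
```

```text
2.5 [0.45833249 0.35054582 0.29407339] [ 4.79141927e-03 -3.14096385e+00  1.03178009e-04]
[[-0.0, -0.959, -0.284, 0.074], [1.0, -0.0, 0.001, -0.001], [-0.001, -0.284, 0.959, -0.181], [0.0, 0.0, 0.0, 1.0]]
stopper_grip wrist 0.95 [325.3 331. ] [0.5786 0.3606 0.11  ]
stand_top wrist 0.79 [318.8 305.6] [0.5739 0.3547 0.061 ]
vial_mouth wrist 0.87 [445.3  67. ] [0.3343 0.4632 0.092 ]
vial_mouth wrist 0.81 [ 31.6 208.1] [0.4595 0.0746 0.092 ]
vial_mouth wrist 0.6 [239.8 331. ] [0.5886 0.2731 0.092 ]
```

View pics/last_wrist.png

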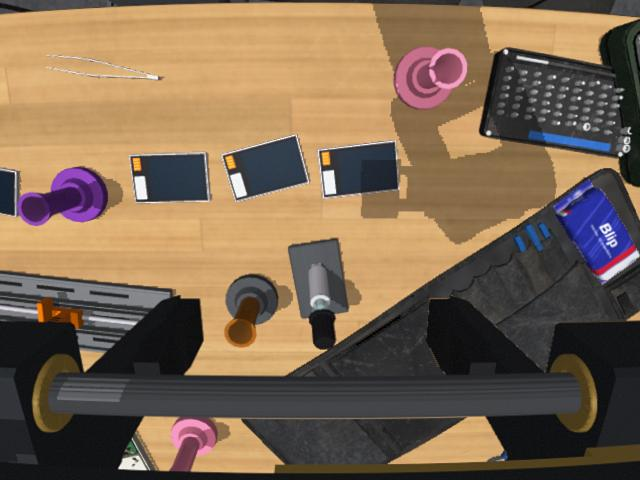

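```bash
python3 - <<'E'
from h import *
o,st=look(['stopper_grip','stand_top','vial_mouth'])
def best(rs,near):
    return [r for r in rs if np.linalg.norm(np.cross(near-r[1],r[2]))<.025]
for n,near in (('stopper_grip',[.58,.36,.12]),('stand_top',[.57,.358,.061]),('vial_mouth',[.589,.272,.092])):
    b=best(o[n],np.array(near)); print(n,[x[0] for x in b],tri(b))
# stand mask / plate orientation and cap region in wrist
for n in('stand_top','stopper_grip'):
  for c in ('wrist','top'):
    for r in regions_of(n,c)[:2]:
        m=r['region'].astype(np.uint8); rc=cv2.minAreaRect(cv2.findNonZero(m)); print(n,c,round(r['conf'],2),rc, m.sum())
E
```

```text
stopper_grip top 0.74 [221.4 226.9] 
stopper_grip scene 0.47 [275.  217.7] 
stopper_grip wrist 0.79 [321.9 331.9] 
stand_top top 0.81 [226.5 240.1] 
stand_top scene 0.77 [275.7 223. ] 
stand_top scene 0.38 [393.3 253.1] 
stand_top scene 0.31 [404.4 278.9] 
stand_top wrist 0.94 [319.8 304.6] 
vial_mouth top 0.89 [267.2 225.3] 
vial_mouth top 0.84 [310.9 125.1] 
vial_mouth top 0.81 [162.7 362. ] 
vial_mouth top 0.66 [369.8 288.6] 
vial_mouth scene 0.94 [176.5 255.7] 
vial_mouth scene 0.89 [376.4 202.5] 
vial_mouth scene 0.66 [347.4 282.7] 
vial_mouth scene 0.59 [307.4 228.6] 
vial_mouth wrist 0.94 [444.6  68.7] 
vial_mouth wrist 0.66 [239.8 331.3] 
vial_mouth wrist 0.64 [ 30.1 206.7] 
stopper_grip ['top', 'scene', 'wrist'] (array([0.5883, 0.3624, 0.0879]), [0.0016, 0.0046, 0.004])
stand_top ['top', 'scene', 'wrist'] (array([0.5651, 0.3536, 0.0835]), [0.001, 0.0049, 0.0042])
vial_mouth ['top', 'scene', 'wrist'] (array([0.5938, 0.2723, 0.0826]), [0.0014, 0.0016, 0.0002])
stand_top wrist 0.58 ((316.9964904785156, 277.9048156738281), (76.49665069580078, 53.05311584472656), 81.52884674072266) 3545
stopper_grip wrist 0.72 ((321.0, 323.5), (51.0, 26.0), 90.0) 1077
stopper_grip top 0.7 ((224.30001831054688, 230.10000610351562), (22.807889938354492, 13.86362075805664), 63.43495178222656) 261
```

step_arm([
  [-0.9,0.1,0.5,0],
  [-0.9,0.1,0.5,0],
  [-0.9,0.1,0.5,0],
  [-0.9,0.07,0.5,0],
  [-0.82,0,0.5,0],
  [0,0,0.5,-0.7],
  [0,0,0.5,-0.7],
  [0,0,0,0],
], gripper=60)

```text
time: 4.3
tcp_pos: [0.5901, 0.362, 0.1869]
tcp_rot: [0.227, -3.129, 0.002]
contact_force: [0.4, 0.5, -0.1]
grip_width: 0.0601
finger_force: 0.0
```

```bash
python3 - <<'E'
from h import *
z=dict(stopper_grip=.09,stand_top=.061,vial_mouth=.092)
o,st=look(['stopper_grip','stand_top','vial_mouth'],('wrist',),z); print(st['tcp_pos'],st['tcp_rot'])
E
```

```text
stopper_grip wrist 0.96 [313.  232.7] [0.588  0.3598 0.09  ]
stand_top wrist 0.64 [310.8 200. ] [0.5707 0.3555 0.061 ]
vial_mouth wrist 0.85 [188.7 219. ] [0.5902 0.2741 0.092 ]
[0.59011675 0.36203964 0.18689453] [ 2.2656712e-01 -3.1291221e+00  2.1234497e-03]
```

View pics/last_wrist.png

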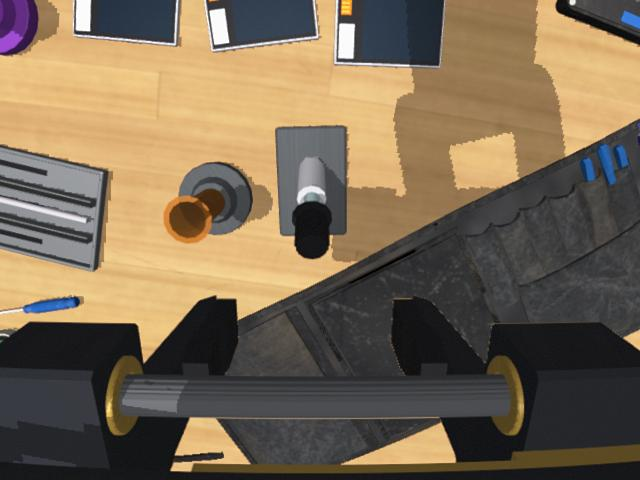

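step_arm([
  [0,-0.05,1,0],
  [0,0,1,0],
  [0,0,0.8,0],
  [0,0,0.6,0],
  [0,0,0,0],
])

```text
time: 5.0
tcp_pos: [0.5901, 0.3607, 0.0857]
tcp_rot: [0.225, -3.13, 0.002]
contact_force: [-0.0, 0.8, 0.2]
grip_width: 0.0598
finger_force: 0.0
```

step_arm([
  [0,0,0,0],
  [0,0,0,0],
  [0,0,0,0],
  [0,0,0,0],
  [0,0,0,0],
  [0,0,0,0],
], gripper=5, grip_force=10)

```text
time: 5.6
tcp_pos: [0.5909, 0.361, 0.0875]
tcp_rot: [-0.226, 3.133, 0.0]
contact_force: [0.1, 0.3, 0.6]
grip_width: 0.0144
finger_force: 0.0
```

```bash
python3 - <<'E'
from h import *
o,st=look(['stopper_grip'],('wrist','scene'),dict(stopper_grip=.09)); print(st['tcp_pos'],st['grip_width'],st['finger_force'])
a=cv2.imread('pics/last_wrist.png')[120:420,120:520]
b=cv2.resize(cv2.imread('pics/last_scene.png')[170:270,220:353],(400,300))
cv2.imwrite('pics/c1.png',np.hstack([a,b]))
E
```

```text
stopper_grip wrist 0.65 [312.4 290.7] [0.591  0.3591 0.09  ]
stopper_grip scene 0.53 [275.4 215.6] [0.5891 0.3667 0.09  ]
[0.59094936 0.36096177 0.08753567] 0.014366213927213385 0.0
```

View pics/c1.png

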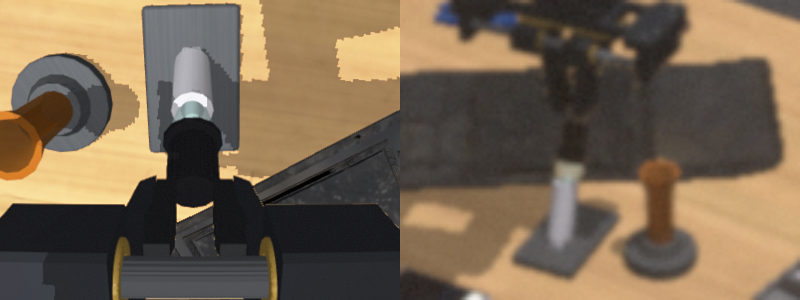

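```bash
python3 - <<'E'
from h import *
st=ctrl.read_state(); T=st['tcp_pos']
print(proj([T,T+[0,0,.0187],T+[-.009,0,0],T+[.009,0,0]],'wrist',st))
import itertools
# predicted cap: base mouth (.573,.356,.061), lean 20..26 deg heading 8
for a in (20,23,26):
  u=np.array([np.sin(np.radians(a))*.99,np.sin(np.radians(a))*.14,np.cos(np.radians(a))])
  for s in (27,31,35):
    M=np.array([.574,.3555,.061]); pts=[M+u*(s+k)/1000 for k in(-15,0,15)]
    print(a,s,pts[1].round(3),pts[2].round(3),proj(pts,'wrist',st).round(0)[:,1],proj(pts[1:2],'top').round(),proj(pts[1:2],'scene').round())
E
```

```text
[[316.39067344 289.06757308]
 [316.62906337 305.86554477]
 [319.21291076 271.20587556]
 [313.64383709 306.43668959]]
20 27 [0.583 0.357 0.086] [0.588 0.358 0.1  ] [252. 272. 294.] [[225. 230.]] [[277. 219.]]
20 31 [0.584 0.357 0.09 ] [0.59  0.358 0.104] [257. 277. 300.] [[224. 229.]] [[277. 218.]]
20 35 [0.586 0.357 0.094] [0.591 0.358 0.108] [262. 283. 307.] [[224. 228.]] [[278. 216.]]
23 27 [0.584 0.357 0.086] [0.59  0.358 0.1  ] [253. 274. 297.] [[225. 230.]] [[277. 219.]]
23 31 [0.586 0.357 0.09 ] [0.592 0.358 0.103] [258. 280. 304.] [[224. 229.]] [[278. 217.]]
23 35 [0.588 0.357 0.093] [0.593 0.358 0.107] [264. 286. 311.] [[224. 227.]] [[278. 216.]]
26 27 [0.586 0.357 0.085] [0.592 0.358 0.099] [254. 276. 301.] [[225. 229.]] [[278. 219.]]
26 31 [0.587 0.357 0.089] [0.594 0.358 0.102] [260. 282. 308.] [[224. 228.]] [[278. 217.]]
26 35 [0.589 0.358 0.092] [0.596 0.359 0.106] [266. 289. 315.] [[224. 227.]] [[278. 216.]]
```

step_arm([
  [0,0,0,0],
  [0,0,0,0],
  [0,0,0,0],
])

```text
time: 6.1
tcp_pos: [0.5909, 0.361, 0.0873]
tcp_rot: [0.226, -3.133, -0.0]
contact_force: [0.6, 0.5, 0.3]
grip_width: 0.005
finger_force: 0.0
```

```bash
python3 - <<'E'
from h import *
o,st=look(['stopper_grip'],('wrist','scene','top'),dict(stopper_grip=.09)); print(st['tcp_pos'],st['grip_width'],st['finger_force'],tri(o['stopper_grip']))
a=cv2.resize(cv2.imread('pics/last_wrist.png')[210:360,220:420],(400,300),interpolation=cv2.INTER_CUBIC)
b=cv2.resize(cv2.imread('pics/last_scene.png')[180:255,230:330],(400,300),interpolation=cv2.INTER_CUBIC)
f=np.hstack([a,b]); f=(255*(f/255.)**.5).astype(np.uint8)
cv2.imwrite('pics/c2.png',f)
E
```

```text
stopper_grip wrist 0.98 [312.7 286.6] [0.5889 0.3589 0.09  ]
stopper_grip scene 0.65 [390.8 252.1] [0.6156 0.0475 0.09  ]
stopper_grip scene 0.55 [275.2 216.8] [0.5844 0.3638 0.09  ]
[0.59091742 0.36096411 0.08732206] 0.004972814839524392 0.0 (array([0.61  , 0.2601, 0.0752]), [0.1008, 0.1996, 0.1038])
```

View pics/c2.png

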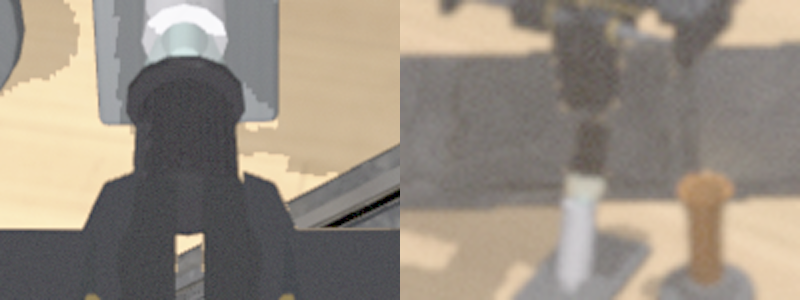

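step_arm([
  [0,0,-0.3,0],
  [0,0,0,0],
  [0,0,0,0],
  [0,0,0,0],
  [0,0,0,0],
  [0,0,0,0],
  [0.15,-0.07,0.45,0],
  [0,0,0.35,0],
], gripper=45)

```text
time: 7.2
tcp_pos: [0.5864, 0.3581, 0.0718]
tcp_rot: [0.226, -3.133, 0.0]
contact_force: [0.7, -0.7, -0.9]
grip_width: 0.0449
finger_force: 0.0
```

step_arm([
  [0,0,0,0],
  [0,0,0,0],
  [0,0,0,0],
  [0,0,0,0],
  [0,0,0,0],
  [0,0,0,0],
], gripper=5)

```text
time: 7.8
tcp_pos: [0.587, 0.3584, 0.0728]
tcp_rot: [-0.226, 3.133, 0.001]
contact_force: [0.7, 0.6, 2.0]
grip_width: 0.0198
finger_force: 10.0
```

step_arm([
  [-0.06,0,-0.16,0],
  [-0.14,0,-0.35,0],
  [-0.14,0,-0.35,0],
  [-0.14,0,-0.35,0],
  [-0.13,0,-0.34,0],
  [0,0,0,0],
  [0,0,0,0],
])

```text
time: 8.5
tcp_pos: [0.6049, 0.3608, 0.1189]
tcp_rot: [-0.226, 3.133, 0.0]
contact_force: [0.5, 0.5, 0.1]
grip_width: 0.0193
finger_force: 10.0
```

```bash
python3 - <<'E'
from h import *
o,st=look(['stopper_grip'],('wrist','scene'),dict(stopper_grip=.12)); print(st['tcp_pos'],st['contact_force'],st['grip_width'],st['finger_force'])
a=cv2.resize(cv2.imread('pics/last_wrist.png')[180:360,200:440],(400,300),interpolation=cv2.INTER_CUBIC)
b=cv2.resize(cv2.imread('pics/last_scene.png')[180:255,230:330],(400,300),interpolation=cv2.INTER_CUBIC)
f=np.hstack([a,b]); f=(255*(f/255.)**.5).astype(np.uint8)
cv2.imwrite('pics/c3.png',f)
E
```

```text
stopper_grip wrist 0.84 [315.7 311.2] [0.6157 0.3621 0.12  ]
stopper_grip scene 0.67 [278.7 197.7] [0.6253 0.3817 0.12  ]
[0.60490091 0.36083501 0.11889942] [0.502772   0.5205149  0.12783736] 0.01929243147627118 10.000323951244354
```

View pics/c3.png

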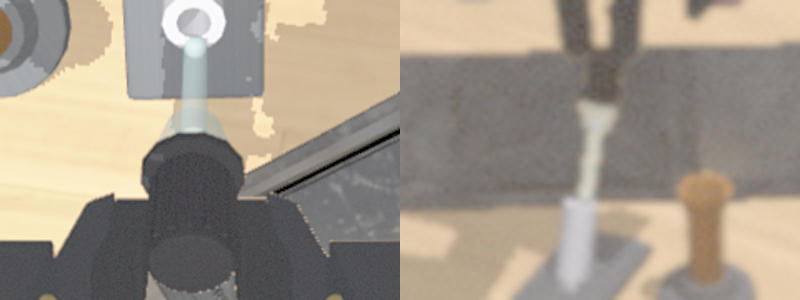

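step_arm([
  [0.09,0,0.23,0],
  [0.09,0,0.23,0],
  [0,0,0,0],
  [0.15,0,0,0],
  [0.15,0,0,0],
  [0.15,0,0,0],
  [0.15,0,0,0],
  [0,0,0,0],
], grip_force=7)

```text
time: 9.5
tcp_pos: [0.5811, 0.3575, 0.1053]
tcp_rot: [0.227, -3.133, -0.0]
contact_force: [-0.0, -0.1, -0.9]
grip_width: 0.0051
finger_force: 0.0
```

```bash
python3 - <<'E'
from h import *
o,st=look(['stopper_grip'],('wrist','scene'),dict(stopper_grip=.12)); print(st['tcp_pos'],st['contact_force'],st['grip_width'],st['finger_force'])
a=cv2.resize(cv2.imread('pics/last_wrist.png')[180:360,200:440],(400,300),interpolation=cv2.INTER_CUBIC)
b=cv2.resize(cv2.imread('pics/last_scene.png')[180:255,230:330],(400,300),interpolation=cv2.INTER_CUBIC)
f=np.hstack([a,b]); f=(255*(f/255.)**.5).astype(np.uint8)
cv2.imwrite('pics/c4.png',f)
E
```

```text
stopper_grip scene 0.51 [303.  228.1] [0.548  0.2509 0.12  ]
stopper_grip scene 0.38 [402.9 275.1] [ 0.5226 -0.0282  0.12  ]
[0.58113196 0.35754502 0.10533227] [-0.00381063 -0.10006127 -0.87131275] 0.00506440787064353 0.0
```

View pics/c4.png

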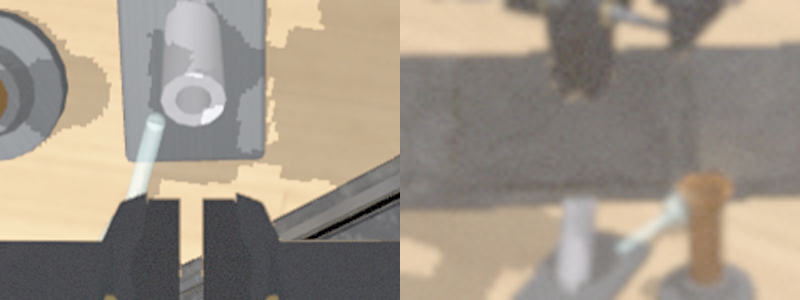

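step_arm([
  [0.5,0,-1,0],
  [0.5,0,-1,0],
  [0.5,0,-1,0],
  [0.5,0,-1,0],
  [0,0,0,0],
  [0,0,0,0],
], gripper=60)

```text
time: 10.3
tcp_pos: [0.5224, 0.3489, 0.2254]
tcp_rot: [-0.226, 3.132, 0.0]
contact_force: [0.3, 0.2, -0.9]
grip_width: 0.051
finger_force: 0.0
```

```bash
python3 - <<'E'
from h import *
o,st=look(['stopper_grip','vial_mouth'],('wrist','scene','top'),dict(stopper_grip=.02,vial_mouth=.092)); print(st['tcp_pos'])
a=cv2.resize(cv2.imread('pics/last_wrist.png')[150:390,120:440],(800,600),interpolation=cv2.INTER_CUBIC)
f=(255*(a/255.)**.5).astype(np.uint8)
cv2.imwrite('pics/c5.png',f)
E
```

```text
stopper_grip wrist 0.83 [248.5 333.3] [0.6658 0.2998 0.02  ]
stopper_grip scene 0.59 [312.8 234. ] [0.6546 0.2959 0.02  ]
stopper_grip top 0.7 [258.5 199.7] [0.6633 0.2972 0.02  ]
vial_mouth wrist 0.85 [211.7 292.4] [0.5924 0.2731 0.092 ]
vial_mouth scene 0.92 [376.  203.1] [0.7801 0.1778 0.092 ]
vial_mouth scene 0.77 [348.6 284.2] [0.4613 0.0702 0.092 ]
vial_mouth scene 0.72 [177.1 256.2] [0.3254 0.4557 0.092 ]
vial_mouth scene 0.66 [307.8 227.8] [0.5877 0.2647 0.092 ]
vial_mouth top 0.87 [310.9 127. ] [0.7952 0.1827 0.092 ]
vial_mouth top 0.86 [267.1 227.1] [0.5872 0.2728 0.092 ]
vial_mouth top 0.8 [368.9 290.8] [0.4589 0.0774 0.092 ]
vial_mouth top 0.49 [163.5 361.6] [0.3353 0.4645 0.092 ]
[0.52244153 0.34893391 0.22536381]
```

View pics/c5.png

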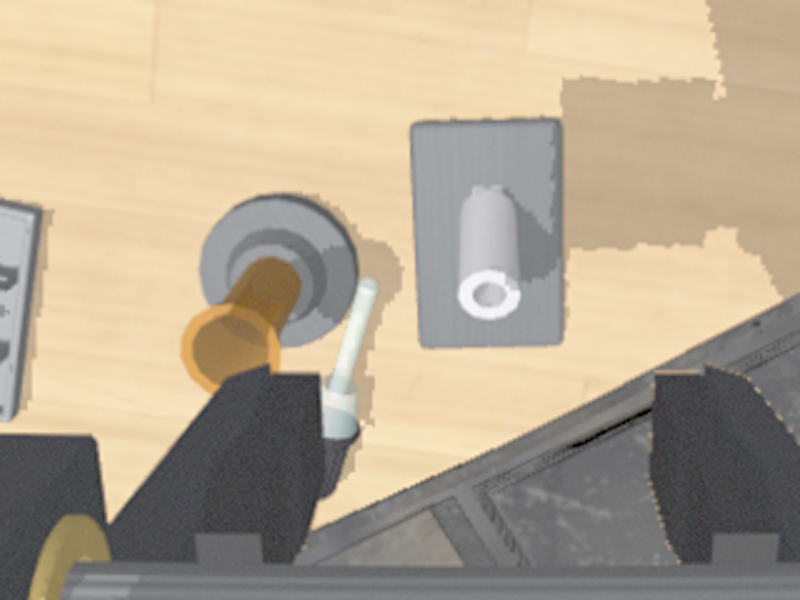

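```bash
python3 - <<'E'
from h import *
st=ctrl.read_state()
f=lambda u,v:(120+u*.4,150+v*.4)
tip=at_z(f(370,287),.004,'wrist',st); fl=at_z(f(338,432),.0145,'wrist',st)
print(tip,fl,np.linalg.norm(tip-fl)); u=(fl-tip)/np.linalg.norm(fl-tip)
print('u',u,np.degrees(np.arctan2(u[1],u[0])),'grip',tip+u*.087,'end',tip+u*.102)
for r in regions_of('stopper_grip','wrist')[:2]+regions_of('stopper_grip','top')[:2]:
    m=r['region'].astype(np.uint8); print(r['conf'],r['extent'],cv2.minAreaRect(cv2.findNonZero(m)))
print(at_z((258.5,199.7),.017,'top'), at_z((248.5,333.3),.017,'wrist',st))
E
```

```text
[0.59287286 0.31029523 0.004     ] [0.65469862 0.30481959 0.0145    ] 0.06294964459741721
u [ 0.98214636 -0.08698448  0.16679999] -5.061235364949012 grip [0.67831959 0.30272758 0.0185116 ] end [0.69305179 0.30142281 0.0210136 ]
0.77 [248.7, 261.7, 271.4, 348.8] ((256.96923828125, 304.24615478515625), (16.620656967163086, 88.56080627441406), 7.125016689300537)
0.52 [252.6, 189.5, 265.5, 211.0] ((259.32177734375, 198.7821807861328), (10.945408821105957, 17.81116485595703), 5.710593223571777)
[0.66410709 0.29753162 0.017     ] [0.66656398 0.29928325 0.017     ]
```

step_arm([
  [-0.75,-0.5,0.5,0],
  [-0.75,-0.5,0.5,0],
  [-0.75,-0.5,0.5,0],
  [-0.75,-0.5,0.5,0],
  [0,0,0,0.9],
  [0,0,0,0.9],
  [0,0,0,0.9],
  [0,0,0,0],
])

```text
time: 11.65
tcp_pos: [0.6201, 0.3024, 0.165]
tcp_rot: [-0.199, -3.135, 0.0]
contact_force: [0.2, -0.1, 0.1]
grip_width: 0.06
finger_force: 0.0
```

```bash
python3 - <<'E'
from h import *
o,st=look(['stopper_grip','vial_mouth'],('wrist',),dict(stopper_grip=.017,vial_mouth=.092)); print(st['tcp_pos'],st['tcp_rot'])
for r in regions_of('stopper_grip','wrist')[:2]:
    m=r['region']; print(r['conf'],r['extent']); ys,xs=np.nonzero(m)
    for y in range(ys.min(),ys.max()+1,6):
        s=xs[ys==y]; print(y,s.min(),s.max(),end=' | ')
    for z in (.004,.015,.02): print(z,at_z((xs[ys==ys.min()].mean(),ys.min()),z,'wrist',st),at_z((xs[ys==ys.max()].mean(),ys.max()),z,'wrist',st))
a=cv2.resize(cv2.imread('pics/last_wrist.png')[150:390,160:480],(800,600),interpolation=cv2.INTER_CUBIC)
cv2.imwrite('pics/c6.png',(255*(a/255.)**.5).astype(np.uint8))
E
```

```text
stopper_grip wrist 0.74 [317.8 276.4] [0.6697 0.2978 0.017 ]
vial_mouth wrist 0.94 [262.9 203.1] [0.5892 0.2729 0.092 ]
vial_mouth wrist 0.66 [194.  473.7] [0.7948 0.183  0.092 ]
[0.62008057 0.30237394 0.16495087] [-1.98818188e-01 -3.13521130e+00  1.05132641e-04]
0.81 [302.1, 175.9, 334.1, 294.8]
175 320 322 | 181 316 325 | 187 316 325 | 193 315 326 | 199 314 325 | 205 314 324 | 211 314 324 | 217 314 325 | 223 314 323 | 229 313 323 | 235 308 327 | 241 306 329 | 247 304 331 | 253 302 333 | 259 301 334 | 265 303 331 | 271 304 330 | 277 304 330 | 283 304 330 | 289 304 329 | 295 314 321 | 0.004 [0.58710876 0.31085033 0.004     ] [0.69209811 0.29481865 0.004     ]
0.015 [0.58579209 0.31083516 0.015     ] [0.68740245 0.29531945 0.015     ]
0.02 [0.58519361 0.31082827 0.02      ] [0.68526806 0.29554709 0.02      ]
```

View pics/c6.png

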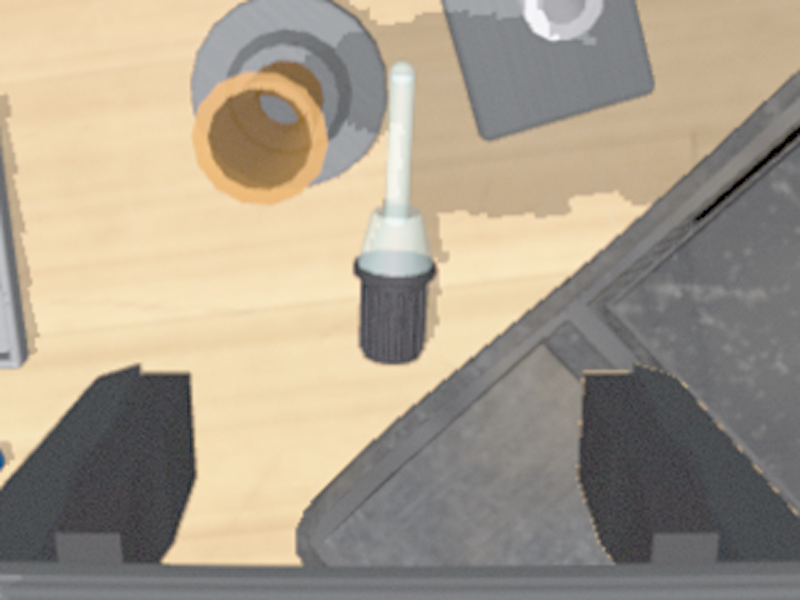

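step_arm([
  [-0.8,0.05,0.5,0],
  [-0.8,0,0.5,0],
  [-0.71,0,0.8,0],
  [0,0,0.9,0],
  [0,0,0.9,0],
  [0,0,0.9,0],
  [0,0,0.5,0],
  [0,0,0,0],
], gripper=50)

```text
time: 12.65
tcp_pos: [0.6879, 0.295, 0.0128]
tcp_rot: [-0.196, -3.132, 0.002]
contact_force: [-0.5, -0.4, 0.4]
grip_width: 0.0504
finger_force: 0.0
```

Now close gently on the cap's end.

step_arm([
  [0,0,0,0],
  [0,0,0,0],
  [0,0,0,0],
  [0,0,0,0],
  [0,0,0,0],
  [0,0,0,0],
  [0,0,0,0],
], gripper=5, grip_force=3)

```text
time: 13.35
tcp_pos: [0.689, 0.2952, 0.0151]
tcp_rot: [0.197, 3.135, 0.0]
contact_force: [-0.2, -0.0, -0.0]
grip_width: 0.0053
finger_force: 0.0
```

```bash
python3 - <<'E'
from h import *
o,st=look(['stopper_grip'],('wrist','top'),dict(stopper_grip=.017)); print(st['tcp_pos'])
print('tcp px',proj([st['tcp_pos']],'wrist',st))
for r in regions_of('stopper_grip','wrist')[:2]:
    m=r['region']; print(r['conf'],r['extent']); ys,xs=np.nonzero(m)
    for y in range(ys.min(),ys.max()+1,8):
        s=xs[ys==y]; print(y,s.min(),s.max(),end=' | ')
    for z in (.004,.015,.021): print(z,at_z((xs[ys==ys.min()].mean(),ys.min()),z,'wrist',st),at_z((xs[ys==ys.max()].mean(),ys.max()),z,'wrist',st))
a=cv2.resize(cv2.imread('pics/last_wrist.png')[120:420,120:520],(800,600),interpolation=cv2.INTER_CUBIC)
cv2.imwrite('pics/c7.png',(255*(a/255.)**.5).astype(np.uint8))
E
```

```text
stopper_grip wrist 0.95 [315.9 250.9] [0.67  0.297 0.017]
[0.68897148 0.29523812 0.01509753]
tcp px [[317.10993495 288.46991508]]
0.76 [283.7, 44.3, 348.8, 286.2]
45 323 323 | 53 315 331 | 61 313 332 | 69 313 332 | 77 313 332 | 85 313 331 | 93 312 331 | 101 312 331 | 109 312 331 | 117 311 330 | 125 311 329 | 133 311 329 | 141 311 329 | 149 310 328 | 157 310 328 | 165 310 327 | 173 299 338 | 181 296 339 | 189 294 341 | 197 292 342 | 205 290 344 | 213 286 348 | 221 291 345 | 229 291 341 | 237 291 341 | 245 291 341 | 253 291 340 | 261 290 339 | 269 290 339 | 277 294 337 | 285 303 326 | 0.004 [0.58279444 0.31110204 0.004     ] [0.69209515 0.29412169 0.004     ]
0.015 [0.58464403 0.31064688 0.015     ] [0.68768021 0.29463975 0.015     ]
0.021 [0.5856529  0.31039861 0.021     ] [0.68527207 0.29492233 0.021     ]
```

View pics/c7.png

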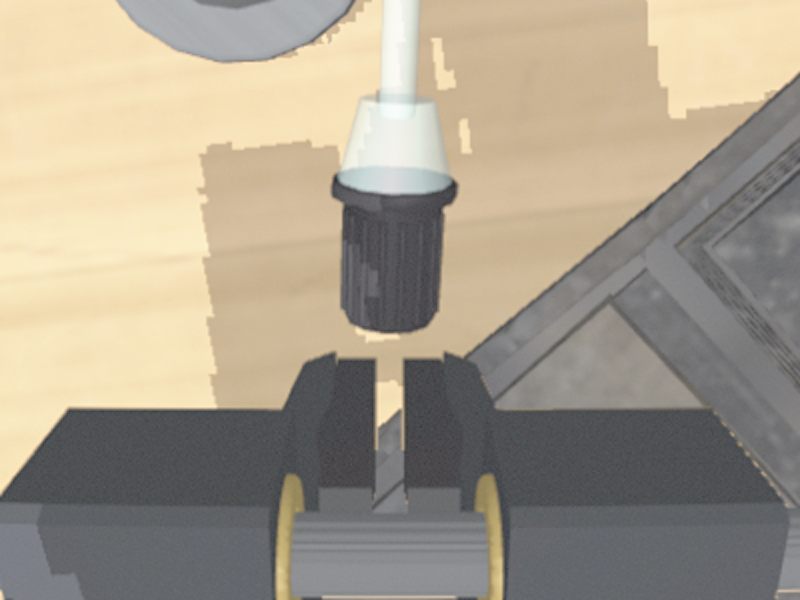

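```bash
python3 - <<'E'
from h import *
p=optics.camera_params('wrist'); print(p['fx'],p['fy'],p['cx'],p['cy'],p['k1'])
print(np.round(p['hand_eye'],4).tolist())
st=ctrl.read_state(); st=dict(st); st['tcp_pos']=np.zeros(3); st['tcp_rot']=np.zeros(3)
for x in(.009,.0,-.009):
  for z in (0,-.01,-.02,-.03): print(x,z,proj([[x,.044,z],[x,-.044,z]],'wrist',st).round(0).tolist())
E
```

```text
415.06896173712335 415.06896173712335 314.33500604961995 245.9216671037006 -0.07451519513345391
[[-0.0, -0.9589, -0.2837, 0.0743], [1.0, -0.0002, 0.0006, -0.0014], [-0.0006, -0.2837, 0.9589, -0.1808], [0.0, 0.0, 0.0, 1.0]]
0.009 0 [[412.0, 270.0], [222.0, 270.0]]
0.009 -0.01 [[417.0, 278.0], [218.0, 278.0]]
0.009 -0.02 [[423.0, 286.0], [212.0, 287.0]]
0.009 -0.03 [[429.0, 296.0], [206.0, 296.0]]
0.0 0 [[411.0, 288.0], [224.0, 288.0]]
0.0 -0.01 [[415.0, 297.0], [219.0, 297.0]]
0.0 -0.02 [[421.0, 306.0], [214.0, 306.0]]
0.0 -0.03 [[427.0, 317.0], [208.0, 317.0]]
-0.009 0 [[409.0, 306.0], [225.0, 306.0]]
-0.009 -0.01 [[414.0, 315.0], [220.0, 315.0]]
-0.009 -0.02 [[419.0, 325.0], [215.0, 325.0]]
-0.009 -0.03 [[425.0, 337.0], [210.0, 337.0]]
```

step_arm([
  [0,0,0,0],
  [0,0,0,0],
  [0,0,0,0],
  [0,0,0,0],
  [0,0,0,0],
  [0,0,0,0],
  [0,0,0.3,0],
  [0,0,0,0],
], gripper=50)

```text
time: 14.4
tcp_pos: [0.6882, 0.295, 0.0043]
tcp_rot: [-0.197, -3.133, 0.001]
contact_force: [0.8, 0.3, -0.8]
grip_width: 0.0501
finger_force: 0.0
```

step_arm([
  [0,0,0.3,0],
  [0,0,0.1,0],
  [0,0,0.1,0],
  [0,0,0,0],
])

```text
time: 14.8
tcp_pos: [0.6888, 0.2952, -0.0096]
tcp_rot: [-0.197, -3.135, 0.0]
contact_force: [0.2, 0.3, 0.1]
grip_width: 0.0495
finger_force: 0.0
```

step_arm([
  [0,0,0.15,0],
  [0,0,0.1,0],
  [0,0,0,0],
])

```text
time: 15.1
tcp_pos: [0.6887, 0.2952, -0.0171]
tcp_rot: [-0.197, -3.135, 0.0]
contact_force: [-0.2, -0.2, -0.1]
grip_width: 0.0498
finger_force: 0.0
```

step_arm([
  [0,0,0,0],
  [0,0,0,0],
  [0,0,0,0],
  [0,0,0,0],
  [0,0,0,0],
  [0,0,0,0],
], gripper=5, grip_force=3)

```text
time: 15.7
tcp_pos: [0.689, 0.2953, -0.0163]
tcp_rot: [0.197, 3.135, 0.0]
contact_force: [-0.2, -0.1, 0.5]
grip_width: 0.0159
finger_force: 2.5
```

step_arm([
  [0,0,0,0],
  [0,0,0,0],
  [0,0,0,0],
  [0,0,0,0],
  [0,0,0.15,0],
  [0,0,0.1,0],
  [0,0,0.1,0],
  [0,0,0,0],
], gripper=40)

```text
time: 16.5
tcp_pos: [0.689, 0.2952, -0.0269]
tcp_rot: [-0.197, -3.135, -0.0]
contact_force: [-0.3, -0.7, 1.9]
grip_width: 0.0401
finger_force: 1.0
```

```bash
python3 - <<'E'
from h import *
o,st=look(['stopper_grip'],('wrist',),dict(stopper_grip=.017)); print(st['tcp_pos'],st['contact_force'])
for r in regions_of('stopper_grip','wrist')[:1]:
    m=r['region']; print(r['conf'],r['extent']); ys,xs=np.nonzero(m)
    for z in (.004,.015,.021): print(z,at_z((xs[ys==ys.min()].mean(),ys.min()),z,'wrist',st),at_z((xs[ys==ys.max()].mean(),ys.max()),z,'wrist',st))
E
```

```text
stopper_grip wrist 0.85 [315.2 284.4] [0.6694 0.2967 0.017 ]
[ 0.68897609  0.29524599 -0.0269199 ] [-0.25285793 -0.65579244  1.94501514]
0.56 [277.2, 21.2, 357.8, 331.5]
0.004 [0.58249266 0.31110681 0.004     ] [0.69506067 0.29402395 0.004     ]
0.015 [0.58488378 0.31052395 0.015     ] [0.68919183 0.29469458 0.015     ]
0.021 [0.58618803 0.31020602 0.021     ] [0.68599064 0.29506039 0.021     ]
```

step_arm([
  [0.15,0,-0.2,0],
  [0,0,0,0],
])

```text
time: 16.85
tcp_pos: [0.6844, 0.2961, -0.0201]
tcp_rot: [0.197, 3.134, 0.001]
contact_force: [0.6, -0.3, 0.6]
grip_width: 0.0399
finger_force: 0.0
```

step_arm([
  [0,0,0,0],
  [0,0,0,0],
  [0,0,0,0],
  [0,0,0,0],
  [0,0,0,0],
], gripper=5, grip_force=3)

```text
time: 17.35
tcp_pos: [0.6845, 0.2958, -0.0211]
tcp_rot: [-0.197, -3.135, 0.0]
contact_force: [-0.3, -0.2, 0.0]
grip_width: 0.0208
finger_force: 2.9
```

step_arm([
  [0,0,-0.3,0],
  [0,0,-1,0],
  [0,0,-1,0],
  [0,0,-1,0],
  [0,0,-1,0],
  [0,0,0,0],
  [0,0,0,0],
])

```text
time: 18.05
tcp_pos: [0.6846, 0.2958, 0.1087]
tcp_rot: [0.197, 3.134, 0.001]
contact_force: [0.8, -0.7, -0.6]
grip_width: 0.0048
finger_force: 0.0
```

```bash
cat >> h.py <<'E'
def stang(Pt=(.008,0,-.02),L=.092):
    """angle from vertical of stopper, from wrist mask; Pt pivot in tool frame, L pivot->rod tip"""
    st=ctrl.read_state(); save(optics.grab_frame('wrist'),'pics/last_wrist.png')
    W=R.from_rotvec(st['tcp_rot']).as_matrix()
    for r in regions_of('stopper_grip','wrist')[:1]:
        ys,xs=np.nonzero(r['region']); v=ys.min(); u=xs[ys==v].mean()
        o,d=ray((u,v),'wrist',st); o=W.T@(o-st['tcp_pos']); d=W.T@d; d/=np.linalg.norm(d)
        P=np.array(Pt); b=d@(o-P); disc=b*b-((o-P)@(o-P)-L*L)
        print('conf',round(r['conf'],2),r['extent'],'tip px',u,v,'disc',disc)
        if disc>0:
            for s in (-1,1):
                t=o+d*(-b+s*disc**.5)-P; print('tip rel',t.round(3),'deg from vertical',np.degrees(np.arctan2(t[0],t[2])).round(1))
        for y in range(ys.min(),ys.max()+1,10):
            s=xs[ys==y]; print(y,s.min(),s.max(),end=' | ')
    print(st['tcp_pos'],st['grip_width'],st['finger_force'])
E
python3 -c "
from h import *
stang()"
```

```text
conf 0.84 [247.3, 161.1, 306.8, 301.5] tip px 299.5 160 disc 0.005628689233216605
tip rel [ 0.059 -0.005 -0.071] deg from vertical 140.2
tip rel [ 0.046 -0.01   0.079] deg from vertical 30.5
160 297 302 | 170 292 305 | 180 289 302 | 190 286 299 | 200 284 296 | 210 281 293 | 220 278 290 | 230 268 291 | 240 262 292 | 250 254 291 | 260 255 293 | 270 253 286 | 280 249 283 | 290 248 280 | 300 255 272 | [0.68457278 0.29581842 0.10872988] 0.004820968491071984 0.0
```

step_arm([
  [0,0,-1,0],
  [0.4,-0.9,-1,0],
  [0.4,-0.9,-1,0],
  [0.4,-0.95,0,0],
  [0.4,-0.95,0,0],
  [0.4,-0.95,0,0],
  [0.4,-0.95,0,0],
  [0.4,-0.95,0,0],
], gripper=50)

```text
time: 18.95
tcp_pos: [0.5753, 0.1104, 0.1968]
tcp_rot: [-0.197, -3.133, 0.0]
contact_force: [0.7, -0.5, 0.4]
grip_width: 0.0498
finger_force: 0.0
```

step_arm([
  [0.4,-0.95,0,0],
  [0.27,-0.85,0,0],
  [0,0,0,0],
])

```text
time: 19.25
tcp_pos: [0.5485, 0.0582, 0.1973]
tcp_rot: [-0.202, -3.133, 0.001]
contact_force: [-0.0, 0.2, -0.0]
grip_width: 0.0501
finger_force: 0.0
```

```bash
python3 - <<'E'
from h import *
zz=dict(tray=0,rest_bar=.031,stop_face=.028,stop_tab=.049,panel_1_mid=.003,stopper_grip=.017,vial_mouth=.092)
o,st=look(list(zz),('wrist',),zz); print(st['tcp_pos'],st['tcp_rot'])
for r in regions_of('tray','wrist')[:1]:
    m=r['region'].astype(np.uint8); print(r['conf'],r['extent'],cv2.minAreaRect(cv2.findNonZero(m)))
    bx=cv2.boxPoints(cv2.minAreaRect(cv2.findNonZero(m))); print([at_z(q,.011,'wrist',st)[:2].round(3) for q in bx])
E
```

```text
tray wrist 0.64 [242.3 277.4] [ 0.6079 -0.0215  0.    ]
rest_bar wrist 0.6 [158.7 291.8] [ 0.6012 -0.093   0.031 ]
stop_face wrist 0.9 [277.8 290.4] [0.6146 0.0149 0.028 ]
stop_tab wrist 0.61 [306.  297.2] [0.6155 0.041  0.049 ]
panel_1_mid wrist 0.46 [159.2 292.7] [ 0.6124 -0.1056  0.003 ]
vial_mouth wrist 0.87 [325.6  98.9] [0.4595 0.0759 0.092 ]
vial_mouth wrist 0.75 [606.5 249.9] [0.5897 0.2729 0.092 ]
[0.54854912 0.05823946 0.19730559] [-2.01815426e-01 -3.13285243e+00  6.61139049e-04]
0.73 [514.7, 262.9, 561.9, 324.4] ((544.3051147460938, 297.6627502441406), (24.22856903076172, 73.281494140625), 34.418365478515625)
[array([0.685, 0.239]), array([0.626, 0.279]), array([0.643, 0.3  ]), array([0.703, 0.261])]
```

step_arm([
  [-0.8,-0.1,0.5,0],
  [-0.8,-0.1,0.5,0],
  [-0.66,-0.08,0.5,0],
  [0,0,1,0],
  [0,0,1,0],
  [0,0,1,0],
  [0,0,1,0],
  [0,0,0.57,0],
])

```text
time: 20.5
tcp_pos: [0.6151, 0.0439, 0.0134]
tcp_rot: [-0.197, -3.132, -0.0]
contact_force: [-0.0, -0.4, 0.1]
grip_width: 0.0503
finger_force: 0.0
```

step_arm([
  [0,0,0,0],
  [0,0,0,0],
  [0,0,0,0],
  [0,0,0,0],
  [0,0,0,0],
  [0,0,0,0],
], gripper=5, grip_force=20)

```text
time: 21.1
tcp_pos: [0.6164, 0.0435, 0.0168]
tcp_rot: [0.197, 3.134, -0.0]
contact_force: [0.1, 0.1, 4.6]
grip_width: 0.0118
finger_force: 20.0
```

```bash
python3 - <<'E'
from h import *
C=[(452,205),(321,197),(319,239),(449,248)]
P=[at_z(c,.011,'top')[:2] for c in C]; print(np.round(P,4))
for a,b in ((0,1),(3,2)): d=P[b]-P[a]; print(np.linalg.norm(d),np.degrees(np.arctan2(d[1],d[0])))
E
```

```text
[[ 0.6473 -0.1231]
 [ 0.6699  0.1619]
 [ 0.5767  0.1683]
 [ 0.5526 -0.1098]]
0.2859267053708208 85.47637304581546
0.27912365151742946 85.04666555459758
```

step_arm([
  [0.01,0.3,0,0],
  [0.02,0.45,0,0],
  [0.02,0.45,0,0],
  [0.02,0.45,0,0],
  [0.02,0.45,0,0],
  [0.02,0.45,0,0],
  [0.02,0.45,0,0],
  [0.02,0.45,0,0],
])

```text
time: 21.9
tcp_pos: [0.6269, 0.1477, 0.0168]
tcp_rot: [0.197, 3.13, 0.0]
contact_force: [10.1, -2.4, 2.5]
grip_width: 0.012
finger_force: 20.0
```

step_arm([
  [0,0,0,0],
  [0,0,0,0],
  [0,0,0,0],
  [0,0,-0.5,0],
  [0,0,-1,0],
  [0,0,-1,0],
  [0,0,-1,0],
  [0,0,-1,0],
], gripper=30)

```text
time: 22.7
tcp_pos: [0.6239, 0.1464, 0.1518]
tcp_rot: [-0.198, -3.134, 0.0]
contact_force: [0.3, 0.4, -0.2]
grip_width: 0.0299
finger_force: 0.0
```

step_arm([
  [0.3,0.85,-0.5,0],
  [0.3,0.85,-0.5,0],
  [0.3,0.85,0,0],
  [0.3,0.85,0,0],
  [0,0.8,0,0],
  [0,0,0,0],
], gripper=50)

```text
time: 23.3
tcp_pos: [0.6039, 0.2783, 0.1803]
tcp_rot: [-0.194, -3.134, -0.0]
contact_force: [-0.3, -0.2, -0.3]
grip_width: 0.0499
finger_force: 0.0
```

```bash
cat >> h.py <<'E'
def lying():
    st=ctrl.read_state(); save(optics.grab_frame('wrist'),'pics/last_wrist.png')
    for d in place_of('stopper_grip','wrist')[:2]: print('grip',round(d['conf'],2),d['uv'],at_z(d['uv'],.018,'wrist',st).round(4))
    for r in regions_of('stopper_grip','wrist')[:1]:
        m=r['region'].astype(np.uint8); pts=cv2.findNonZero(m)[:,0].astype(float)
        w=np.array([at_z(p,.012,'wrist',st)[:2] for p in pts[::4]]); c=w.mean(0); u,s,v=np.linalg.svd(w-c,full_matrices=False); a=v[0]
        t=(w-c)@a; n=(w-c)@v[1]
        # thick end is the cap
        if n[t>0].std()<n[t<0].std(): a=-a; t=-t
        print('conf',round(r['conf'],2),'ctr',c.round(4),'axis->cap deg',np.degrees(np.arctan2(a[1],a[0])).round(1),'len',(t.max()-t.min()).round(4),'tip',(c+a*t.min()).round(4),'end',(c+a*t.max()).round(4))
    print(st['tcp_pos'],st['tcp_rot'])
E
python3 -c "
from h import *
lying()"
```

```text
grip 0.89 [297.3, 325.7] [0.7042 0.249  0.018 ]
conf 0.84 ctr [0.6865 0.2553] axis->cap deg -21.7 len 0.1041 tip [0.6284 0.2784] end [0.7251 0.24  ]
[0.60388954 0.27834655 0.1802818 ] [-1.93646956e-01 -3.13426290e+00 -3.02002482e-04]
```

step_arm([
  [-0.86,-0.14,0.5,0],
  [-0.86,-0.14,0.5,0],
  [-0.86,-0.14,0.5,0],
  [-0.85,-0.13,0.5,0],
  [0,0,0.5,0.85],
  [0,0,0.5,0.85],
  [0,0,0.5,0.85],
  [0,0,0,0],
])

```text
time: 24.25
tcp_pos: [0.7037, 0.2452, 0.0735]
tcp_rot: [-0.597, -3.08, 0.003]
contact_force: [-1.1, -0.3, -0.2]
grip_width: 0.05
finger_force: 0.0
```

```bash
python3 -c "
from h import *
lying()"
```

```text
conf 0.78 ctr [0.684 0.256] axis->cap deg -21.5 len 0.1048 tip [0.6262 0.2788] end [0.7237 0.2403]
[0.70374751 0.2452334  0.07348871] [-5.97435414e-01 -3.07970738e+00  2.88983318e-03]
```

step_arm([
  [0,0.08,0.9,0],
  [0,0,0.9,0],
  [0,0,0.8,0],
  [0,0,0.4,0],
  [0,0,0.18,0],
  [0,0,0,0],
  [0,0,0,0],
])

```text
time: 25.1
tcp_pos: [0.7063, 0.2493, -0.0178]
tcp_rot: [0.594, 3.083, 0.001]
contact_force: [-1.0, 0.3, -0.2]
grip_width: 0.0499
finger_force: 0.0
```

step_arm([
  [0,0,0,0],
  [0,0,0,0],
  [0,0,0,0],
  [0,0,0,0],
  [0,0,0,0],
  [0,0,0,0],
], gripper=5, grip_force=12)

```text
time: 25.7
tcp_pos: [0.7056, 0.2492, -0.0193]
tcp_rot: [0.594, 3.085, 0.0]
contact_force: [-0.5, 0.8, 0.9]
grip_width: 0.0198
finger_force: 11.7
```

step_arm([
  [0,0,0,0],
  [0,0,0,0],
  [0,0,0,0],
  [0,0,0.2,0],
  [0,0,0.1,0],
  [0,0,0,0],
], gripper=35)

```text
time: 26.3
tcp_pos: [0.7051, 0.2491, -0.0295]
tcp_rot: [-0.594, -3.083, 0.001]
contact_force: [-0.2, 0.4, 0.0]
grip_width: 0.0347
finger_force: 0.0
```

step_arm([
  [0,0,0.15,0],
  [0,0,0,0],
  [0,0,0,0],
])

```text
time: 26.6
tcp_pos: [0.7055, 0.2492, -0.0331]
tcp_rot: [-0.595, -3.085, 0.0]
contact_force: [0.2, -0.3, -0.5]
grip_width: 0.0351
finger_force: 0.0
```

step_arm([
  [0,0,0,0],
  [0,0,0,0],
  [0,0,0,0],
  [0,0,0,0],
  [0,0,0,0],
], gripper=5, grip_force=12)

```text
time: 27.1
tcp_pos: [0.7056, 0.2492, -0.0328]
tcp_rot: [0.595, 3.085, 0.0]
contact_force: [0.3, -0.6, -0.2]
grip_width: 0.0215
finger_force: 12.0
```

step_arm([
  [0,0,-0.3,0],
  [0,0,-0.7,0],
  [0,0,-0.7,0],
  [0,0,-0.7,0],
  [0,0,-0.7,0],
  [0,0,-0.7,0],
  [0,0,0,0],
])

```text
time: 27.8
tcp_pos: [0.707, 0.2495, 0.0851]
tcp_rot: [0.593, 3.079, 0.004]
contact_force: [-0.7, 0.8, -0.0]
grip_width: 0.0215
finger_force: 12.0
```

```bash
python3 -c "
from h import *
stang(Pt=(0,0,-.03),L=.087)"
```

```text
conf 0.92 [275.2, 88.0, 355.7, 377.4] tip px 313.5 88 disc 0.00022113424053058287
tip rel [ 0.084 -0.002 -0.022] deg from vertical 104.4
tip rel [ 0.087 -0.002  0.008] deg from vertical 84.7
88 312 315 | 98 302 326 | 108 301 327 | 118 301 326 | 128 302 326 | 138 303 327 | 148 303 325 | 158 303 325 | 168 303 326 | 178 302 326 | 188 302 325 | 198 303 325 | 208 303 325 | 218 303 326 | 228 303 326 | 238 301 329 | 248 290 339 | 258 288 341 | 268 285 343 | 278 283 346 | 288 278 351 | 298 274 355 | 308 278 352 | 318 284 345 | 328 285 343 | 338 285 344 | 348 285 344 | 358 285 343 | 368 284 344 | [0.70695519 0.24953241 0.08511964] 0.02149919124740307 11.999120861291885
```

step_arm([
  [0,0,-0.5,0],
  [0.01,-0.92,-0.5,0],
  [0.01,-0.93,0,0],
  [0.01,-0.93,0,0],
  [0.01,-0.93,0,0],
  [0.01,-0.92,0,0],
  [0.01,-0.92,0,0],
  [0.01,-0.92,0,0],
])

```text
time: 28.7
tcp_pos: [0.6302, 0.0689, 0.1095]
tcp_rot: [-0.594, -3.082, 0.001]
contact_force: [-0.3, 0.3, 0.4]
grip_width: 0.0214
finger_force: 12.0
```

step_arm([
  [0,-0.92,0,0],
  [0,-0.92,0,0],
  [0,0,0,1],
  [0,0,0,1],
  [0,0,0,1],
  [0,0,0,1],
  [0,0,0,1],
  [0,0,0,1],
])

```text
time: 29.5
tcp_pos: [0.6102, 0.0186, 0.1095]
tcp_rot: [-1.484, -2.766, 0.001]
contact_force: [-0.1, -0.8, -0.7]
grip_width: 0.0214
finger_force: 12.0
```

step_arm([
  [0,0,0,1],
  [0,0,0,1],
  [0,0,0,1],
  [0,0,0,1],
  [0,0,0,1],
  [0,0,0,1],
  [0,0,0,0.7],
  [0,0,0,0],
])

```text
time: 30.3
tcp_pos: [0.6103, 0.0186, 0.1097]
tcp_rot: [-2.308, -2.129, 0.002]
contact_force: [-0.5, -0.3, 0.1]
grip_width: 0.0216
finger_force: 12.0
```

```bash
python3 - <<'E'
from h import *
stang(Pt=(0,0,-.051),L=.087)
st=ctrl.read_state(); print(st['tcp_rot'])
W=R.from_rotvec(st['tcp_rot']).as_matrix(); print('toolx heading',np.degrees(np.arctan2(W[1,0],W[0,0])))
for n,z in(('stop_face',.028),('stop_tab',.049)):
  for d in place_of(n,'wrist')[:2]: print(n,round(d['conf'],2),at_z(d['uv'],z,'wrist',st))
optics.grab_frame('top')
for n,z in(('stop_face',.028),('stop_tab',.049)):
  for d in place_of(n,'top')[:1]: print(n,round(d['conf'],2),at_z(d['uv'],z,'top',st))
E
```

```text
conf 0.87 [275.3, 86.7, 356.2, 375.2] tip px 314.0 88 disc 0.0008312566705329771
tip rel [ 0.08  -0.001 -0.035] deg from vertical 113.9
tip rel [ 0.084 -0.001  0.022] deg from vertical 75.2
88 310 318 | 98 302 326 | 108 301 327 | 118 301 327 | 128 301 327 | 138 302 327 | 148 302 326 | 158 302 326 | 168 303 326 | 178 302 326 | 188 302 326 | 198 302 327 | 208 302 327 | 218 303 326 | 228 303 326 | 238 301 327 | 248 289 339 | 258 287 342 | 268 284 344 | 278 282 347 | 288 278 351 | 298 274 355 | 308 277 351 | 318 284 345 | 328 285 344 | 338 285 344 | 348 285 344 | 358 285 344 | 368 284 345 | [0.610276   0.01862473 0.10968783] 0.021632402574361657 11.999893337488174
[-2.30543085e+00 -2.13217274e+00  1.63349635e-03]
toolx heading 85.5282465003332
stop_face 0.67 [0.62329412 0.12271763 0.028     ]
stop_tab 0.84 [0.62472913 0.14760058 0.049     ]
stop_tab 0.74 [ 0.47857155 -0.02503275  0.049     ]
stop_face 0.63 [0.62540135 0.11853581 0.028     ]
stop_tab 0.54 [0.62515479 0.14134221 0.049     ]
```

step_arm([
  [0,0,1,0],
  [0,0,1,0],
  [0,0,1,0],
  [0,0,0.6,0],
  [0,0,0.26,0],
  [0.3,0,0,0],
  [0.25,0,0,0],
  [0,0,0,0],
])

```text
time: 31.45
tcp_pos: [0.6129, 0.0363, -0.0035]
tcp_rot: [2.306, 2.132, 0.002]
contact_force: [-0.3, 0.8, 0.0]
grip_width: 0.0213
finger_force: 12.0
```

step_arm([
  [0.1,0,0,0],
  [0.1,0,0,0],
  [0,0,0,0],
])

```text
time: 31.75
tcp_pos: [0.6128, 0.0413, -0.0044]
tcp_rot: [2.308, 2.131, 0.001]
contact_force: [1.0, -0.1, -0.1]
grip_width: 0.0217
finger_force: 12.0
```

step_arm([
  [0.12,0,0,0],
  [0.12,0,0,0],
  [0.12,0,0,0],
], grip_force=7)

```text
time: 32.05
tcp_pos: [0.6136, 0.052, -0.0047]
tcp_rot: [-2.309, -2.131, -0.0]
contact_force: [-0.4, -0.0, -0.2]
grip_width: 0.0215
finger_force: 7.0
```

```bash
python3 - <<'E'
from h import *
stang(Pt=(0,0,-.051),L=.087)
st=ctrl.read_state(); print(st['contact_force'])
for n,z in(('stop_face',.028),('stop_tab',.049)):
  for d in place_of(n,'wrist')[:2]: print(n,round(d['conf'],2),d['uv'],at_z(d['uv'],z,'wrist',st))
a=cv2.resize(cv2.imread('pics/last_wrist.png')[0:360,80:560],(800,600),interpolation=cv2.INTER_AREA)
cv2.imwrite('pics/c8.png',(255*(a/255.)**.6).astype(np.uint8))
E
```

```text
conf 0.89 [273.6, 87.1, 358.7, 376.7] tip px 313.5 88 disc 0.0008311420710083693
tip rel [ 0.08  -0.001 -0.035] deg from vertical 113.9
tip rel [ 0.084 -0.001  0.022] deg from vertical 75.2
88 311 316 | 98 301 326 | 108 301 327 | 118 301 327 | 128 301 327 | 138 302 326 | 148 302 326 | 158 302 326 | 168 302 326 | 178 302 326 | 188 302 326 | 198 302 326 | 208 302 326 | 218 303 326 | 228 303 326 | 238 300 329 | 248 290 339 | 258 287 341 | 268 284 344 | 278 282 346 | 288 278 351 | 298 274 355 | 308 277 352 | 318 284 345 | 328 284 345 | 338 285 344 | 348 285 344 | 358 284 344 | 368 284 344 | [ 0.61361793  0.05200383 -0.00474138] 0.02149012898987577 6.9992805272340775
[-0.24476342  0.09538685 -0.04746506]
stop_face 0.7 [326.3, 125.3] [0.62225731 0.12331777 0.028     ]
stop_tab 0.71 [332.5, 34.6] [0.62526948 0.14826526 0.049     ]
```

View pics/c8.png

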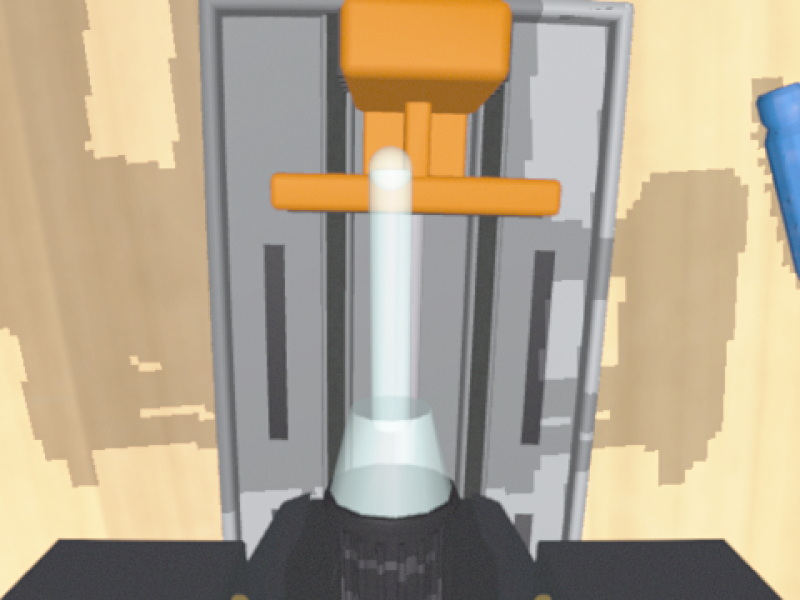

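step_arm([
  [0.15,0,0,0],
  [0.15,0,0,0],
  [0.1,0,0,0],
  [0.03,0,-0.2,0],
  [0.04,0,-0.2,0],
  [0.08,0,-0.24,0],
  [0.08,0,-0.24,0],
  [0,0,0,0],
], grip_force=6)

```text
time: 33.05
tcp_pos: [0.6157, 0.0708, 0.0231]
tcp_rot: [2.307, 2.13, 0.002]
contact_force: [-0.6, -1.9, -0.3]
grip_width: 0.0215
finger_force: 6.0
```

```bash
python3 - <<'E'
from h import *
stang(Pt=(0,0,-.051),L=.087)
st=ctrl.read_state(); print(st['contact_force'])
for n,z in(('stop_face',.028),('stop_tab',.049)):
  for d in place_of(n,'wrist')[:2]: print(n,round(d['conf'],2),d['uv'],at_z(d['uv'],z,'wrist',st))
E
```

```text
conf 0.9 [276.4, 117.4, 354.7, 375.8] tip px 314.5 116 disc 0.002050514826052653
tip rel [ 0.073 -0.001 -0.047] deg from vertical 122.4
tip rel [ 0.075 -0.001  0.044] deg from vertical 59.6
116 307 322 | 126 303 324 | 136 303 324 | 146 303 323 | 156 304 324 | 166 304 324 | 176 303 324 | 186 304 324 | 196 304 323 | 206 303 324 | 216 303 323 | 226 303 324 | 236 303 324 | 246 291 336 | 256 289 339 | 266 286 342 | 276 284 345 | 286 281 347 | 296 275 354 | 306 285 344 | 316 285 344 | 326 285 344 | 336 285 344 | 346 285 344 | 356 285 344 | 366 284 345 | [0.61566708 0.07081365 0.02306277] 0.02146607119851709 6.003614366054535
[-0.29605737 -0.41542314  1.4308977 ]
stop_face 0.6 [324.8, 165.6] [0.62284137 0.12532606 0.028     ]
stop_tab 0.6 [326.3, 98.5] [0.6247443  0.15081271 0.049     ]
```

step_arm([
  [0.13,0,-0.23,0],
  [0.13,0,-0.22,0],
  [0.17,0,-0.2,0],
  [0.17,0,-0.2,0],
  [0.2,0,-0.17,0],
  [0.2,0,-0.17,0],
  [0.22,0,-0.13,0],
  [0,0,0,0],
])

```text
time: 34.05
tcp_pos: [0.6182, 0.1082, 0.0617]
tcp_rot: [2.307, 2.132, 0.001]
contact_force: [0.9, -0.8, 0.3]
grip_width: 0.0213
finger_force: 6.1
```

```bash
python3 - <<'E'
from h import *
stang(Pt=(0,0,-.051),L=.087)
E
```

```text
conf 0.78 [280.7, 196.9, 346.1, 375.7] tip px 314.0 196 disc 0.005139160587665739
tip rel [ 0.061 -0.001 -0.062] deg from vertical 135.9
tip rel [ 0.037 -0.001  0.079] deg from vertical 24.9
196 308 320 | 206 307 322 | 216 307 323 | 226 307 323 | 236 307 322 | 246 306 323 | 256 306 323 | 266 296 333 | 276 293 337 | 286 289 340 | 296 282 346 | 306 286 343 | 316 287 342 | 326 285 344 | 336 285 344 | 346 285 344 | 356 284 344 | 366 282 347 | [0.61820306 0.10822922 0.06174367] 0.02133209485773383 6.068728828104213
```

step_arm([
  [0.25,0,-0.11,0],
  [0.25,0,-0.09,0],
  [0.25,0,-0.05,0],
  [0.25,0,-0.02,0],
  [0.15,0,0,0],
  [0,0,0,0],
])

```text
time: 34.75
tcp_pos: [0.6207, 0.1423, 0.0692]
tcp_rot: [-2.307, -2.132, 0.0]
contact_force: [-0.0, 0.0, -0.5]
grip_width: 0.0217
finger_force: 6.0
```

```bash
python3 - <<'E'
from h import *
stang(Pt=(0,0,-.051),L=.087)
print(ctrl.read_state()['contact_force'])
E
```

```text
conf 0.58 [281.4, 264.8, 351.4, 376.3] tip px 314.0 264 disc 0.006899374361783096
tip rel [ 0.051 -0.001 -0.07 ] deg from vertical 143.7
tip rel [-0.003 -0.001  0.087] deg from vertical -1.7
264 307 321 | 274 307 322 | 284 303 326 | 294 294 335 | 304 287 342 | 314 287 342 | 324 286 343 | 334 285 344 | 344 284 345 | 354 281 348 | 364 280 349 | 374 281 349 | [0.62070187 0.14225243 0.06920734] 0.02172084025300396 6.000021588988602
[-0.40169735  0.22612292  0.13328648]
```

step_arm([
  [0,0,-0.7,0],
  [0,0,-1,0],
  [0,0,-1,0],
  [0.87,-0.27,-0.3,0],
  [0.87,-0.27,0,0],
  [0.87,-0.27,0,0],
  [0.87,-0.28,0,0],
  [0.6,-0.28,0,0],
], grip_force=10)

```text
time: 35.65
tcp_pos: [0.5891, 0.2681, 0.1591]
tcp_rot: [-2.308, -2.131, 0.0]
contact_force: [0.3, -0.3, -0.4]
grip_width: 0.0215
finger_force: 10.0
```

```bash
python3 - <<'E'
from h import *
stang(Pt=(0,0,-.051),L=.087)
st=ctrl.read_state()
for c in ('wrist','top','scene'):
  if c!='wrist': optics.grab_frame(c)
  for d in place_of('vial_mouth',c): 
    q=at_z(d['uv'],.092,c,st)
    if np.hypot(q[0]-.59,q[1]-.273)<.09: print(c,round(d['conf'],2),np.round(d['uv']),q)
E
```

```text
conf 0.56 [281.9, 246.7, 352.4, 374.5] tip px 314.0 247 disc 0.006555527382017916
tip rel [ 0.054 -0.001 -0.068] deg from vertical 141.9
tip rel [ 0.007 -0.001  0.087] deg from vertical 4.8
247 312 316 | 257 307 321 | 267 307 322 | 277 307 322 | 287 299 329 | 297 290 339 | 307 287 342 | 317 287 342 | 327 286 343 | 337 285 344 | 347 284 345 | 357 281 348 | 367 281 348 | [0.58913643 0.2680509  0.15913688] 0.021542418033543405 9.999605105258524
wrist 0.62 [317. 235.] [0.58927402 0.27412136 0.092     ]
scene 0.96 [308. 225.] [0.59925065 0.27235329 0.092     ]
```

step_arm([
  [0.13,0,0.5,0],
  [0,0,0.5,0],
  [0,0,0.5,0],
  [0,0,0.4,0],
  [0,0,0,0],
])

```text
time: 36.5
tcp_pos: [0.5894, 0.2698, 0.1007]
tcp_rot: [-2.308, -2.129, 0.004]
contact_force: [-0.4, -0.2, -0.4]
grip_width: 0.0219
finger_force: 10.0
```

step_arm([
  [0,0,0.3,0],
  [0,0,0.3,0],
  [0,0,0.3,0],
  [0,0,0,0],
])

```text
time: 36.9
tcp_pos: [0.5895, 0.2707, 0.0741]
tcp_rot: [-2.308, -2.13, 0.002]
contact_force: [1.0, 2.1, -0.0]
grip_width: 0.0217
finger_force: 10.0
```

```bash
python3 - <<'E'
from h import *
stang(Pt=(0,0,-.051),L=.087)
st=ctrl.read_state(); print(st['contact_force'],st['torque'])
for c in ('wrist','top','scene'):
  if c!='wrist': optics.grab_frame(c)
  for d in place_of('vial_mouth',c): 
    q=at_z(d['uv'],.092,c,st)
    if np.hypot(q[0]-.59,q[1]-.273)<.09: print(c,round(d['conf'],2),np.round(d['uv']),q)
E
```

```text
conf 0.89 [280.7, 268.9, 350.5, 375.8] tip px 318.5 269 disc 0.006988629803235266
tip rel [ 0.051 -0.    -0.071] deg from vertical 144.3
tip rel [-0.005  0.001  0.087] deg from vertical -3.6
269 316 321 | 279 306 323 | 289 297 332 | 299 288 341 | 309 287 342 | 319 287 342 | 329 286 343 | 339 285 344 | 349 283 346 | 359 280 349 | 369 281 348 | [0.58949987 0.27071693 0.07406349] 0.0216838117906894 10.000059795565903
[ 0.05923411  0.78334682 -0.18573906] [ 0.20172016 -0.04177511 -0.01262295]
wrist 0.91 [317. 296.] [0.59021368 0.27199355 0.092     ]
scene 0.69 [308. 228.] [0.58782848 0.26450846 0.092     ]
```

step_arm([
  [0.03,0,0.15,0],
  [0,0,0.15,0],
  [0,0,0.12,0],
  [0,0,0.1,0],
  [0,0,0,0],
], grip_force=6)

```text
time: 37.75
tcp_pos: [0.5906, 0.2718, 0.0602]
tcp_rot: [2.308, 2.13, 0.003]
contact_force: [1.7, 1.9, 3.3]
grip_width: 0.0218
finger_force: 6.0
```

step_arm([
  [0,0,0.1,0],
  [0,0,0.1,0],
  [0,0,0.1,0],
  [0,0,0,0],
], grip_force=6)

```text
time: 38.15
tcp_pos: [0.5924, 0.2738, 0.0573]
tcp_rot: [2.305, 2.129, 0.017]
contact_force: [-8.2, 5.8, 38.4]
grip_width: 0.0222
finger_force: 23.9
```

step_arm([
  [0,0,-0.2,0],
  [0,0,0,0],
  [0,0,0,0],
])

```text
time: 38.45
tcp_pos: [0.5914, 0.2722, 0.0581]
tcp_rot: [2.307, 2.13, 0.007]
contact_force: [2.1, 4.2, 11.2]
grip_width: 0.0215
finger_force: 9.9
```

step_arm([
  [0,0,0,0],
  [0,0,0,0],
  [0,0,0,0],
  [0,0,-0.3,0],
  [0,0,-1,0],
  [-0.5,0,-1,0],
  [-0.8,0,-1,0],
  [0,0,0,0],
], gripper=60)

```text
time: 39.25
tcp_pos: [0.5882, 0.2306, 0.1591]
tcp_rot: [2.308, 2.126, 0.006]
contact_force: [0.9, -0.1, 0.5]
grip_width: 0.0597
finger_force: 0.0
```

```bash
python3 - <<'E'
from h import *
o,st=look(['stopper_grip','vial_mouth'],('wrist','top','scene'),dict(stopper_grip=.11,vial_mouth=.092)); print(st['tcp_pos'])
b=[r for r in o['stopper_grip'] if np.linalg.norm(np.cross(np.array([.59,.273,.11])-r[1],r[2]))<.03]; print(tri(b))
a=cv2.imread('pics/last_wrist.png')[60:360,120:520]
s=cv2.resize(cv2.imread('pics/last_scene.png')[180:270,250:370],(400,300),interpolation=cv2.INTER_CUBIC)
cv2.imwrite('pics/c9.png',np.hstack([a,s]))
E
```

```text
stopper_grip wrist 0.7 [314.3 181.5] [0.5907 0.2717 0.11  ]
stopper_grip top 0.5 [265.7 223.2] [0.5911 0.2739 0.11  ]
stopper_grip scene 0.68 [392.3 339.4] [ 0.352  -0.0928  0.11  ]
stopper_grip scene 0.6 [304.5 222.1] [0.5825 0.2706 0.11  ]
vial_mouth wrist 0.85 [628.2 287.9] [0.7969 0.1819 0.092 ]
vial_mouth wrist 0.71 [162.3 452. ] [0.4595 0.0772 0.092 ]
vial_mouth top 0.76 [163.3 361.4] [0.3357 0.4649 0.092 ]
vial_mouth top 0.58 [372.3 290. ] [0.4603 0.0707 0.092 ]
vial_mouth top 0.36 [264.3 226.3] [0.5889 0.2783 0.092 ]
vial_mouth scene 0.93 [345.8 285. ] [0.4557 0.0739 0.092 ]
vial_mouth scene 0.79 [306.6 226.5] [0.5907 0.2704 0.092 ]
vial_mouth scene 0.75 [178.  256.9] [0.3246 0.452  0.092 ]
vial_mouth scene 0.61 [376.6 200.5] [0.7922 0.1827 0.092 ]
[0.58822786 0.23060829 0.15911893]
(array([0.5904, 0.2735, 0.1054]), [0.0024, 0.0018, 0.0025])
```

View pics/c9.png

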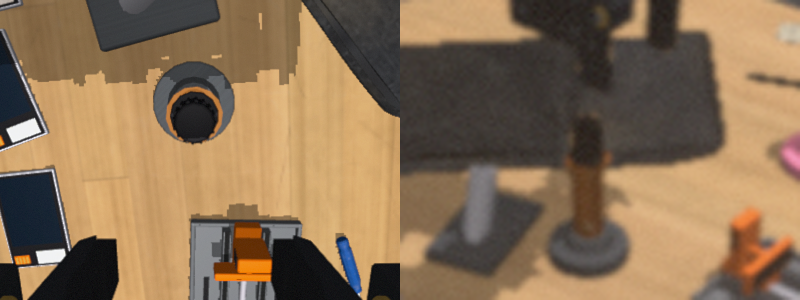

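```bash
cat >> h.py <<'E'
def panels(c='wrist',take=True,minc=.4,z=.006):
    st=ctrl.read_state()
    if take: save(optics.grab_frame(c),f'pics/last_{c}.png')
    for r in regions_of('panel_1_mid',c):
        if r['conf']<minc: continue
        pts=cv2.findNonZero(r['region'].astype(np.uint8))[:,0].astype(float)
        h=cv2.convexHull(pts.astype(np.float32))[:,0]
        w=np.array([at_z(p,z,c,st)[:2] for p in h])*1000
        (cx,cy),(a,b),ang=cv2.minAreaRect(w.astype(np.float32))
        if b>a: ang+=90
        ang=ang%180
        print(c,round(r['conf'],2),np.round(r['extent']),'ctr mm',round(cx,1),round(cy,1),'size',round(max(a,b),1),round(min(a,b),1),'head',round(ang,1))
    return st
def hd(st):
    W=R.from_rotvec(st['tcp_rot']).as_matrix(); return np.degrees(np.arctan2(W[1,0],W[0,0]))
def to(target,st,head=None):
    """rows needed: tool shifts (x,y,z) at current heading to reach target, and twist rows"""
    W=R.from_rotvec(st['tcp_rot']).as_matrix(); d=W.T@(np.array(target)-st['tcp_pos'])/.03
    tw=None if head is None else -np.radians((head-hd(st)+180)%360-180)/.1
    print('rows',d.round(2),'twist',tw)
E
python3 - <<'E'
from h import *
panels('top')
st=panels('wrist'); print(st['tcp_pos'],hd(st))
E
```

```text
top 0.89 [186. 292. 234. 326.] ctr mm 433.6 397.3 size 88.0 56.1 head 96.9
wrist 0.75 [ 54.   0. 145.  85.] ctr mm 435.8 385.6 size 63.0 58.7 head 96.7
[0.58672617 0.23287883 0.15533521] 85.43612591812507
```

step_arm([
  [-0.3,-0.93,0,0],
  [-0.3,-0.93,0,0],
  [-0.3,-0.93,0,0],
  [-0.3,-0.93,0,0],
  [-0.27,-0.9,0,0],
  [0,0,0,0],
  [0,0,0,0],
], gripper=80)

```text
time: 40.6
tcp_pos: [0.4457, 0.1999, 0.1562]
tcp_rot: [2.308, 2.13, 0.002]
contact_force: [0.2, -0.5, 0.1]
grip_width: 0.0801
finger_force: 0.0
```

```bash
python3 - <<'E'
from h import *
st=panels('wrist',minc=.2); print(st['tcp_pos'],hd(st))
for d in place_of('panel_1_mid','wrist'): print(d['conf'],d['uv'],at_z(d['uv'],.003,'wrist',st))
E
```

```text
wrist 0.77 [250.   0. 323.  18.] ctr mm 436.8 355.4 size 55.9 11.7 head 175.1
wrist 0.45 [451.  64. 572. 153.] ctr mm 605.0 273.0 size 94.5 63.5 head 179.6
[0.44565969 0.19988529 0.15624794] 85.41572798210896
0.68 [631.5, 307.0] [0.73067923 0.09085824 0.003     ]
```

```bash
cat >> h.py <<'E'
def dark(c='wrist',take=True,thr=95,xr=(.36,.56),yr=(-.12,.5),z=.006,rowmax=290):
    st=ctrl.read_state()
    im=optics.grab_frame(c) if take else cv2.cvtColor(cv2.imread(f'pics/last_{c}.png'),cv2.COLOR_BGR2RGB)
    if take: save(im,f'pics/last_{c}.png')
    # table wood is warm: R>>B. panel: not warm
    i=im.astype(int); m=((i[...,0]-i[...,2])<25).astype(np.uint8); 
    if c=='wrist': m[rowmax:]=0
    m=cv2.morphologyEx(m,cv2.MORPH_OPEN,np.ones((3,3),np.uint8)); m=cv2.morphologyEx(m,cv2.MORPH_CLOSE,np.ones((7,7),np.uint8))
    for ct in cv2.findContours(m,cv2.RETR_EXTERNAL,cv2.CHAIN_APPROX_NONE)[0]:
        if cv2.contourArea(ct)<300: continue
        w=np.array([at_z(p,z,c,st)[:2] for p in ct[:,0].astype(float)])*1000
        (cx,cy),(a,b),ang=cv2.minAreaRect(w.astype(np.float32))
        if not(xr[0]<cx/1000<xr[1] and yr[0]<cy/1000<yr[1]): continue
        if b>a: ang+=90
        x,y,ww,hh=cv2.boundingRect(ct)
        if 35<min(a,b)<80 and max(a,b)<120: print(c,'box',x,y,ww,hh,'ctr',round(cx,1),round(cy,1),'size',round(max(a,b),1),round(min(a,b),1),'head',round(ang%180,1), 'fill',round(cv2.contourArea(w.astype(np.float32))/(a*b),2),'rgb',im[y+hh//2,x+ww//2])
    return st
E
python3 - <<'E'
from h import *
dark('wrist',False); dark('top')
panels('wrist',minc=.2)
E
```

```text
wrist box 274 178 77 108 ctr 442.8 185.2 size 87.5 55.5 head 91.3 fill 0.98 rgb [40 52 66]
wrist box 234 26 107 137 ctr 432.5 294.0 size 87.7 56.0 head 104.6 fill 0.98 rgb [34 41 51]Traceback (most recent call last):
  File "<stdin>", line 2, in <module>
  File "h.py", line 94, in dark
    w=np.array([at_z(p,z,c,st)[:2] for p in ct[:,0].astype(float)])*1000
                ~~~~^^^^^^^^^^
  File "h.py", line 18, in at_z
    o,d=ray(uv,name,st); return o+d*(z-o[2])/d[2]
        ~~~^^^^^^^^^^^^
  File "h.py", line 12, in ray
    p,T=cam(name,st)
        ~~~^^^^^^^^^
  File "h.py", line 5, in cam
    p=optics.camera_params(name)
ValueError: time passes only in moves, steps and waits
```

step_arm([
  [-0.5,-0.06,0.8,0],
  [0,0,0.9,-0.5],
  [0,0,0.9,-0.53],
  [0,0,1,0],
  [0,0,1,0],
  [0,0,1,0],
  [0,0,0.5,0],
  [0,0,0.2,0],
], gripper=70)

```text
time: 41.55
tcp_pos: [0.442, 0.1849, -0.0343]
tcp_rot: [-2.195, -2.246, 0.003]
contact_force: [-22.7, -6.7, 83.8]
grip_width: 0.0699
finger_force: 42.0
```

step_arm([
  [0,0,0,0],
  [0,0,0.1,0],
  [0,0,0,0],
])

```text
time: 41.85
tcp_pos: [0.4432, 0.1851, -0.0341]
tcp_rot: [2.194, 2.246, 0.003]
contact_force: [-4.5, -2.1, 30.8]
grip_width: 0.0699
finger_force: 15.1
```

```bash
python3 - <<'E'
s=open('h.py').read()
s=s.replace("    p=optics.camera_params(name)\n","    p=PC.setdefault(name,None) or PC.__setitem__(name,optics.camera_params(name)) or PC[name]\n",1).replace("def cam(","PC={}\ndef cam(",1)
open('h.py','w').write(s)
E
python3 -c "
from h import *
st=ctrl.read_state(); print(st['tcp_pos'],st['contact_force'],hd(st))"
```

```text
[ 0.443189    0.1851277  -0.03405844] [-4.48259306 -2.14664487 30.80321161] 91.3301406937937
```

step_arm([
  [0,0,-0.13,0],
  [0,0,0,0],
  [0,0,0,0],
])

```text
time: 42.15
tcp_pos: [0.4426, 0.185, -0.0324]
tcp_rot: [2.196, 2.247, 0.001]
contact_force: [-0.3, 0.3, -0.3]
grip_width: 0.0701
finger_force: 0.0
```

step_arm([
  [0,0,0,0],
  [0,0,0,0],
  [0,0,0,0],
  [0,0,0,0],
], gripper=45, grip_force=15)

```text
time: 42.55
tcp_pos: [0.4421, 0.185, -0.0325]
tcp_rot: [-2.196, -2.247, 0.0]
contact_force: [0.4, -1.0, -0.1]
grip_width: 0.0554
finger_force: 15.0
```

step_arm([
  [0,0,-0.3,0],
  [0,0,-1,0],
  [0,0,-1,0],
  [0,0,-1,0],
  [-0.2,0.2,-1,0],
  [-0.8,0.55,-1,0],
  [-0.95,0.58,0,0],
  [-0.95,0.58,0,0],
])

```text
time: 43.35
tcp_pos: [0.5022, 0.0985, 0.1284]
tcp_rot: [2.194, 2.246, 0.003]
contact_force: [0.4, 0.5, -1.4]
grip_width: 0.0555
finger_force: 15.0
```

step_arm([
  [-0.95,0.58,0,0],
  [-0.95,0.58,0,0],
  [-0.95,0.58,0,0],
  [-0.95,0.58,0,0],
  [-0.95,0.58,0,0],
  [-0.75,0.42,0,0.5],
  [0,0,0,0.55],
  [0,0,0,0],
])

```text
time: 44.15
tcp_pos: [0.6047, -0.0639, 0.1268]
tcp_rot: [-2.312, -2.127, 0.0]
contact_force: [0.2, 0.4, -0.3]
grip_width: 0.0552
finger_force: 15.0
```

```bash
python3 - <<'E'
from h import *
zz=dict(rest_bar=.031,tray=0,stop_face=.028,stop_tab=.049)
o,st=look(list(zz),('wrist','top'),zz); print(st['tcp_pos'],hd(st),st['grip_width'])
for z in (.14,.1405): pass
panels('wrist',take=False,minc=.2,z=st['tcp_pos'][2]+.0385)
E
```

```text
rest_bar top 0.83 [443.8 224. ] [ 0.601  -0.0958  0.031 ]
tray wrist 0.58 [314.6 161.2] [ 0.6074 -0.0184  0.    ]
tray top 0.62 [405.  223.9] [ 0.6093 -0.0211  0.    ]
stop_face top 0.53 [340.5 216.5] [0.6215 0.1221 0.028 ]
stop_face top 0.44 [406.9 221.7] [ 0.6079 -0.0188  0.028 ]
stop_face top 0.35 [264.2 221.3] [0.6136 0.2843 0.028 ]
stop_tab top 0.85 [328.6 211.5] [0.6276 0.1484 0.049 ]
[ 0.60470913 -0.0638772   0.12684481] 85.21797675187419 0.05522098247203638
```

step_arm([
  [0,0,1,0],
  [0,0,1,0],
  [0,0,1,0],
  [0,0,0.7,0],
  [0,0,0.36,0],
  [0,0,0,0],
  [0,0,0.1,0],
  [0,0,0.1,0],
], grip_force=10)

```text
time: 45.5
tcp_pos: [0.6056, -0.0636, -0.0001]
tcp_rot: [2.309, 2.127, 0.002]
contact_force: [-0.3, -0.1, -0.2]
grip_width: 0.0555
finger_force: 10.0
```

step_arm([
  [0,0,0.07,0],
  [0,0,0.07,0],
  [0,0,0.07,0],
  [0,0,0,0],
], grip_force=8)

```text
time: 45.9
tcp_pos: [0.6051, -0.0634, -0.0074]
tcp_rot: [2.31, 2.128, 0.0]
contact_force: [0.4, 0.9, 0.6]
grip_width: 0.0561
finger_force: 8.0
```

step_arm([
  [0,0,0.05,0],
  [0,0,0,0],
])

```text
time: 46.1
tcp_pos: [0.6051, -0.0635, -0.0082]
tcp_rot: [2.31, 2.128, 0.001]
contact_force: [-0.1, -0.1, 5.8]
grip_width: 0.0558
finger_force: 8.0
```

step_arm([
  [0,0,0,0],
  [0,0,0,0],
  [0,0,0,0],
  [0,0,-0.5,0],
  [0,0,-1,0],
  [0.5,0,-1,0],
  [0.8,0,-1,0],
  [0.8,0,0,0],
], gripper=70)

```text
time: 46.9
tcp_pos: [0.6118, -0.0004, 0.1001]
tcp_rot: [2.307, 2.124, 0.007]
contact_force: [-0.1, 0.9, -0.5]
grip_width: 0.0701
finger_force: 0.0
```

```bash
cat >> h.py <<'E'
def row(c='wrist'):
    """panel centres in tray frame via network points"""
    O=np.array([.608,-.021]); tx=np.array([.082,.9966]); ty=np.array([-.9966,.082])
    st=ctrl.read_state(); im=optics.grab_frame(c); save(im,f'pics/last_{c}.png')
    for d in place_of('panel_1_mid',c):
        if d['conf']<.3: continue
        q=at_z(d['uv'],.028,c,st)[:2]-O; print(c,round(d['conf'],2),np.round(d['uv']),'tray mm',round(q@tx*1000,1),round(q@ty*1000,1))
    i=im.astype(int)
    # label: white pixels
    m=((i.min(2)>175)&((i.max(2)-i.min(2))<30)).astype(np.uint8)
    for ct in cv2.findContours(m,cv2.RETR_EXTERNAL,cv2.CHAIN_APPROX_NONE)[0]:
        if cv2.contourArea(ct)<60: continue
        q=np.array([at_z(p,.038,c,st)[:2] for p in ct[:,0].astype(float)])-O
        a=q@tx*1000; b=q@ty*1000
        if abs(b.mean())<40 and -120<a.mean()<150: print('white tray x',a.min().round(1),a.max().round(1),'y',b.min().round(1),b.max().round(1))
    return st
E
python3 -c "
from h import *
st=row(); print(st['tcp_pos'],hd(st)); row('top')"
```

```text
white tray x -69.7 5.4 y -26.7 28.1
white tray x 11.9 66.9 y -2.4 1.3
[ 6.11805849e-01 -3.59411234e-04  1.00091882e-01] 85.25965168621559
top 0.75 [209. 306.] tray mm 402.3 203.6
white tray x -33.1 -7.8 y -28.4 -4.0
```

```bash
cat >> h.py <<'E'
def glass(c='wrist',i=0,take=False):
    """dark-blue glass blobs intersected with plane of i-th laid panel (top face), tray coords"""
    O=np.array([.608,-.021,0]); tx=np.array([.082,.9966,0]); ty=np.array([-.9966,.082,0])
    st=ctrl.read_state()
    if take: save(optics.grab_frame(c),f'pics/last_{c}.png')
    im=cv2.cvtColor(cv2.imread(f'pics/last_{c}.png'),cv2.COLOR_BGR2RGB).astype(int)
    m=(((im[...,2]-im[...,0])>8)&(im.max(2)<110)).astype(np.uint8)
    m=cv2.morphologyEx(m,cv2.MORPH_OPEN,np.ones((3,3),np.uint8))
    s=.2; n=tx*np.sin(s)+np.array([0,0,np.cos(s)]); P0=O+tx*(.03*i)+np.array([0,0,.016])+n*.006
    for ct in cv2.findContours(m,cv2.RETR_EXTERNAL,cv2.CHAIN_APPROX_NONE)[0]:
        if cv2.contourArea(ct)<200: continue
        Q=[]
        for p in ct[:,0].astype(float):
            o,d=ray(p,c,st); Q.append(o+d*(((P0-o)@n)/(d@n))-O)
        Q=np.array(Q)*1000; a=Q@tx; b=Q@ty
        r=cv2.minAreaRect(np.c_[a,b].astype(np.float32))
        print(c,'px',cv2.boundingRect(ct),'tray x',a.min().round(1),a.max().round(1),'y',b.min().round(1),b.max().round(1),'rect',np.round(r[0],1),np.round(r[1],1),round(r[2],1))
    return st
E
python3 -c "
from h import *
glass(); glass('top')"
```

```text
wrist px (277, 275, 70, 92) tray x -62.8 -2.3 y -19.8 26.0 rect [-32.5   3.1] [60.4 45.8] 0.1
wrist px (71, 259, 65, 84) tray x -47.7 7.5 y 120.9 164.4 rect [-20.1 143. ] [43.6 54.4] 88.6
wrist px (0, 121, 79, 50) tray x 65.8 96.6 y 155.7 212.1 rect [ 82.7 185. ] [28.4 58.4] 8.9
wrist px (50, 108, 49, 43) tray x 77.5 104.8 y 141.9 174.9 rect [ 93.7 155.1] [40.7 14.8] 50.1
wrist px (89, 95, 36, 82) tray x 60.9 112.4 y 124.5 147.6 rect [ 88.5 133.4] [53.3 16.6] 14.0
top px (191, 297, 32, 25) tray x 389.5 466.1 y 180.7 237.3 rect [428.1 208.7] [70.4 50.4] 11.3
top px (240, 295, 34, 29) tray x 275.1 351.6 y 170.5 234.2 rect [312.7 202.2] [67.3 49.5] 18.7
top px (608, 281, 32, 108) tray x -409.3 -367.5 y 107.0 300.3 rect [-391.7  203.1] [ 19.  195.4] 9.5
top px (623, 278, 17, 67) tray x -418.4 -391.9 y 99.6 221.8 rect [-402.1  160. ] [122.5  25.7] 86.7
top px (569, 95, 46, 35) tray x -392.8 -313.3 y -276.2 -201.8 rect [-355.5 -240.6] [73.7 75.3] 10.2
```

step_arm([
  [0,0,-0.8,0],
  [-0.15,-0.9,-0.3,0],
  [-0.15,-0.9,0,0],
  [-0.15,-0.9,0,0],
  [-0.15,-0.9,0,0],
  [-0.14,-0.9,0,0],
  [0,-0.5,0,0],
  [0,0,0,0],
])

```text
time: 47.9
tcp_pos: [0.4571, -0.011, 0.1288]
tcp_rot: [-2.311, -2.126, 0.002]
contact_force: [0.5, -0.1, -0.8]
grip_width: 0.0699
finger_force: 0.0
```

```bash
python3 -c "
from h import *
st=dark('wrist',rowmax=370,yr=(-.12,.2)); print(st['tcp_pos'],hd(st))"
```

```text
wrist box 273 210 83 113 ctr 451.5 -46.8 size 88.1 55.7 head 79.1 fill 0.98 rgb [38 50 64]
wrist box 265 52 92 97 ctr 460.4 76.4 size 64.4 63.8 head 83.7 fill 0.79 rgb [ 99  52 125]
[ 0.45708672 -0.01104981  0.12877093] 85.21362962373026
```

step_arm([
  [-0.6,-0.05,0.5,0],
  [-0.6,-0.04,0.5,0],
  [0,0,0.8,0.55],
  [0,0,0.9,0.52],
  [0,0,1,0],
  [0,0,1,0],
  [0,0,0.5,0],
  [0,0,0.18,0],
])

```text
time: 48.75
tcp_pos: [0.4532, -0.0464, -0.0341]
tcp_rot: [-2.42, -2.0, 0.002]
contact_force: [-12.1, 3.6, 48.5]
grip_width: 0.07
finger_force: 25.3
```

step_arm([
  [0,0,0,0],
  [0,0,0,0],
])

```text
time: 48.95
tcp_pos: [0.4539, -0.0465, -0.0322]
tcp_rot: [2.421, 2.001, 0.001]
contact_force: [0.8, -0.2, -0.5]
grip_width: 0.0698
finger_force: 0.0
```

step_arm([
  [0,0,0,0],
  [0,0,0,0],
  [0,0,0,0],
  [0,0,0,0],
], gripper=45, grip_force=15)

```text
time: 49.35
tcp_pos: [0.4534, -0.0462, -0.0321]
tcp_rot: [2.42, 2.001, 0.001]
contact_force: [1.0, -0.3, 1.8]
grip_width: 0.0553
finger_force: 15.0
```

step_arm([
  [0,0,-0.3,0],
  [0,0,-0.9,0],
  [0,0,-1,0],
  [0.27,0.9,-0.9,0],
  [0.27,0.95,0,0],
  [0.27,0.95,0,0],
  [0.27,0.95,0,0],
  [0.3,0.95,0,0],
])

```text
time: 50.15
tcp_pos: [0.6001, -0.0316, 0.0613]
tcp_rot: [-2.421, -2.002, 0.0]
contact_force: [0.5, -0.3, -0.5]
grip_width: 0.0554
finger_force: 15.0
```

step_arm([
  [0,0.25,0,-0.55],
  [0,0,0,-0.53],
  [0,0,0,0],
  [0,0,0,0],
])

```text
time: 50.55
tcp_pos: [0.6063, -0.0332, 0.0609]
tcp_rot: [-2.311, -2.128, 0.0]
contact_force: [0.5, 1.1, -1.4]
grip_width: 0.0557
finger_force: 15.0
```

```bash
python3 -c "
from h import *
st=ctrl.read_state(); print(st['tcp_pos'],hd(st)); to([.607,-.0335,.0045],st,85.3)"
```

```text
[ 0.60632238 -0.03321055  0.06090519] 85.27887042686628
rows [-0.01  0.02  1.88] twist -0.0036878062072435384
```

step_arm([
  [0,0.02,0.7,0],
  [0,0,0.7,0],
  [0,0,0.48,0],
  [0,0,0,0],
  [0,0,0.1,0],
  [0,0,0.1,0],
  [0,0,0.1,0],
  [0,0,0,0],
], grip_force=8)

```text
time: 51.35
tcp_pos: [0.6075, -0.0334, -0.0046]
tcp_rot: [2.309, 2.129, 0.001]
contact_force: [-0.1, 1.2, -0.1]
grip_width: 0.0554
finger_force: 8.0
```

step_arm([
  [0,0,0.06,0],
  [0,0,0.04,0],
  [0,0,0,0],
])

```text
time: 51.65
tcp_pos: [0.6075, -0.0335, -0.0072]
tcp_rot: [2.309, 2.129, 0.0]
contact_force: [-0.5, -0.3, 4.6]
grip_width: 0.0557
finger_force: 8.0
```

step_arm([
  [0,0,0,0],
  [0,0,0,0],
  [0,0,0,0],
  [0,0,-0.6,0],
  [0,0,-1,0],
  [0.6,0,-1,0],
  [0.9,0,-1,0],
  [0.5,0,0,0],
], gripper=70)

```text
time: 52.45
tcp_pos: [0.614, 0.0278, 0.1043]
tcp_rot: [2.305, 2.127, 0.008]
contact_force: [-0.6, -0.4, -0.7]
grip_width: 0.07
finger_force: 0.0
```

```bash
python3 -c "
from h import *
st=glass(i=1,take=True); print(st['tcp_pos'],hd(st)); to([.4345,.262,.13],st)"
```

```text
wrist px (277, 272, 69, 90) tray x -35.5 25.3 y -22.5 23.9 rect [-5.1  0.7] [60.7 46.5] 0.0
wrist px (0, 167, 89, 65) tray x 52.7 94.8 y 150.9 216.8 rect [ 74.9 185.3] [32.8 70.4] 11.1
wrist px (57, 152, 51, 49) tray x 72.9 104.6 y 137.5 172.4 rect [ 91.5 151.3] [41.9 19.1] 46.6
wrist px (543, 135, 29, 14) tray x 107.5 116.5 y -175.7 -155.5 rect [ 112.  -165.6] [ 8.6 20.2] 1.6
wrist px (85, 135, 48, 78) tray x 64.9 115.5 y 120.4 152.0 rect [ 93.7 132.3] [56.1 18.6] 24.9
[0.61395876 0.02776181 0.10426357] 85.40322147506998
rows [ 7.3  -6.58 -0.91] twist None
```

step_arm([
  [0.9,-0.82,-0.5,0],
  [0.92,-0.82,-0.4,0],
  [0.92,-0.82,0,0],
  [0.92,-0.82,0,0],
  [0.91,-0.82,0,0],
  [0.91,-0.82,0,0],
  [0.91,-0.82,0,0],
  [0.91,-0.82,0,0],
])

```text
time: 53.3
tcp_pos: [0.4322, 0.261, 0.1258]
tcp_rot: [-2.309, -2.129, 0.004]
contact_force: [-0.1, 0.2, 0.1]
grip_width: 0.0702
finger_force: 0.0
```

step_arm([
  [0,0,0,0],
  [0,0,0,0],
])

```text
time: 53.5
tcp_pos: [0.4334, 0.2604, 0.1263]
tcp_rot: [-2.308, -2.131, 0.003]
contact_force: [0.4, -0.1, -0.7]
grip_width: 0.0699
finger_force: 0.0
```

```bash
python3 -c "
from h import *
st=dark('wrist',rowmax=370,yr=(.1,.5)); print(st['tcp_pos'],hd(st))"
```

```text
wrist box 254 107 111 138 ctr 432.2 294.1 size 87.8 55.9 head 104.6 fill 0.98 rgb [44 55 68]
wrist box 252 0 100 98 ctr 434.6 386.9 size 64.2 56.0 head 96.9 fill 0.89 rgb [32 40 48]
[0.4333938  0.26038291 0.12631903] 85.42946772357175
```

step_arm([
  [0.6,-0.13,0.5,0],
  [0.52,0,0.5,0],
  [0,0,0.5,-1],
  [0,0,0.5,-1],
  [0,0,0.5,-1],
  [0,0,0.8,-0.35],
  [0,0,0.9,0],
  [0,0,0.6,0],
])

```text
time: 54.35
tcp_pos: [0.433, 0.2929, -0.0188]
tcp_rot: [-1.924, -2.482, 0.003]
contact_force: [0.6, -0.9, 0.5]
grip_width: 0.0698
finger_force: 0.0
```

step_arm([
  [0,0,0.3,0],
  [0,0,0.15,0],
  [0,0,0.04,0],
  [0,0,0,0],
  [0,0,0,0],
])

```text
time: 54.85
tcp_pos: [0.433, 0.2946, -0.0308]
tcp_rot: [1.922, 2.484, 0.002]
contact_force: [0.9, -0.0, -0.8]
grip_width: 0.0698
finger_force: 0.0
```

step_arm([
  [0,0,0,0],
  [0,0,0,0],
  [0,0,0,0],
  [0,0,0,0],
], gripper=45, grip_force=15)

```text
time: 55.25
tcp_pos: [0.4327, 0.2946, -0.0311]
tcp_rot: [1.922, 2.485, 0.001]
contact_force: [-0.5, -0.6, 3.1]
grip_width: 0.0555
finger_force: 15.0
```

step_arm([
  [0,0,-0.3,0],
  [0,0,-0.9,0],
  [0,0,-1,0],
  [-0.5,0.15,-1,0],
  [-0.9,0.27,-1,0],
  [-0.93,0.27,0,0],
  [-0.93,0.27,0,0],
  [-0.93,0.27,0,0],
])

```text
time: 56.05
tcp_pos: [0.5001, 0.181, 0.0952]
tcp_rot: [1.922, 2.485, 0.0]
contact_force: [0.7, 0.4, -0.8]
grip_width: 0.0553
finger_force: 15.0
```

step_arm([
  [-0.93,0.27,0,0],
  [-0.93,0.27,0,0],
  [-0.93,0.27,0,0],
  [-0.93,0.27,0,0],
  [-0.93,0.27,0,0],
  [-0.93,0.27,0,0],
  [-0.93,0.27,0,0],
  [-0.39,0.09,0,0],
])

```text
time: 56.85
tcp_pos: [0.6101, -0.0053, 0.0947]
tcp_rot: [1.924, 2.483, -0.0]
contact_force: [-0.6, 0.6, -0.7]
grip_width: 0.0551
finger_force: 15.0
```

step_arm([
  [0,0,0.3,1],
  [0,0,0.3,1],
  [0,0,0.3,1],
  [0,0,0.3,0.35],
  [0,0,0,0],
  [0,0,0,0],
])

```text
time: 57.45
tcp_pos: [0.6091, -0.0029, 0.0589]
tcp_rot: [-2.308, -2.131, 0.0]
contact_force: [-0.5, 0.5, -0.6]
grip_width: 0.0554
finger_force: 15.0
```

```bash
python3 -c "
from h import *
st=ctrl.read_state(); print(st['tcp_pos'],hd(st),st['grip_width']); to([.6094,-.0036,.0055],st,85.3)"
```

```text
[ 0.60912985 -0.00288095  0.05889275] 85.44906342340227 0.0553642604737442
rows [-0.02  0.01  1.78] twist 0.026016475326636937
```

step_arm([
  [-0.02,0.01,0.7,0],
  [0,0,0.7,0],
  [0,0,0.38,0],
  [0,0,0,0],
  [0,0,0.1,0],
  [0,0,0.1,0],
  [0,0,0.1,0],
  [0,0,0,0],
], grip_force=8)

```text
time: 58.25
tcp_pos: [0.6098, -0.004, -0.0037]
tcp_rot: [2.309, 2.129, 0.001]
contact_force: [0.8, -0.1, 0.7]
grip_width: 0.0557
finger_force: 8.0
```

step_arm([
  [0,0,0.06,0],
  [0,0,0.04,0],
  [0,0,0,0],
])

```text
time: 58.55
tcp_pos: [0.6098, -0.0041, -0.0062]
tcp_rot: [2.309, 2.129, 0.001]
contact_force: [-0.9, -0.0, 4.4]
grip_width: 0.0556
finger_force: 8.0
```

step_arm([
  [0,0,0,0],
  [0,0,0,0],
  [0,0,0,0],
  [0,0,-0.6,0],
  [0,0,-1,0],
  [0.6,0,-1,0],
  [0.9,0,-1,0],
  [0.5,0,0,0],
], gripper=70)

```text
time: 59.35
tcp_pos: [0.6163, 0.0572, 0.1052]
tcp_rot: [2.305, 2.127, 0.008]
contact_force: [0.3, -0.6, 1.0]
grip_width: 0.0695
finger_force: 0.0
```

```bash
python3 -c "
from h import *
st=glass(i=2,take=True); print(st['tcp_pos'],hd(st)); to([.436,.36,.15],st)"
```

```text
wrist px (280, 425, 64, 6) tray x -56.4 -52.6 y -21.6 23.0 rect [-54.5   0.7] [44.6  3.8] 89.9
wrist px (277, 270, 69, 91) tray x -5.6 55.9 y -22.5 24.1 rect [25.1  1. ] [61.7 46.3] 0.5
wrist px (0, 212, 96, 74) tray x 44.8 94.5 y 147.6 220.0 rect [ 69.5 185. ] [33.6 80.1] 19.2
wrist px (64, 197, 51, 46) tray x 74.4 104.4 y 134.3 169.2 rect [ 92.6 148.7] [39.9 18.5] 51.1
wrist px (87, 179, 51, 68) tray x 71.8 116.2 y 118.1 152.1 rect [ 98.2 130.8] [53.5 17.1] 33.4
[0.61626939 0.05717556 0.10518486] 85.39835486425143
rows [ 9.58 -6.79 -1.54] twist None
```

step_arm([
  [0,-0.5,-0.8,0],
  [0.9,-0.85,-0.74,0],
  [0.95,-0.85,0,0],
  [0.95,-0.85,0,0],
  [0.97,-0.85,0,0],
  [0.97,-0.85,0,0],
  [0.97,-0.85,0,0],
  [0.97,-0.85,0,0],
])

```text
time: 60.2
tcp_pos: [0.4363, 0.2716, 0.1459]
tcp_rot: [-2.309, -2.129, 0.004]
contact_force: [0.9, 0.4, 0.3]
grip_width: 0.07
finger_force: 0.0
```

step_arm([
  [0.97,-0.34,0,0],
  [0.97,0,0,0],
  [0.9,0,0,0],
  [0,0,0,0],
  [0,0,0,0],
])

```text
time: 60.7
tcp_pos: [0.4341, 0.3564, 0.1459]
tcp_rot: [-2.309, -2.13, 0.004]
contact_force: [0.6, -0.4, -0.6]
grip_width: 0.0699
finger_force: 0.0
```

```bash
python3 -c "
from h import *
st=dark('wrist',rowmax=370,yr=(.1,.5)); print(st['tcp_pos'],hd(st))"
```

```text
wrist box 263 98 93 127 ctr 433.2 399.2 size 87.8 56.0 head 97.0 fill 0.97 rgb [45 57 71]
[0.4340997  0.35636983 0.14591475] 85.3953587501555
```

step_arm([
  [0.7,-0.14,0.7,0],
  [0.72,0,0.7,0],
  [0,0,0.8,-1],
  [0,0,0.8,-1.0],
  [0,0,0.9,0],
  [0,0,0.9,0],
  [0,0,0.5,0],
  [0,0,0.3,0],
])

```text
time: 61.55
tcp_pos: [0.4335, 0.3982, -0.0221]
tcp_rot: [-2.087, -2.348, 0.004]
contact_force: [0.0, 0.2, 0.2]
grip_width: 0.0699
finger_force: 0.0
```

step_arm([
  [0,0,0.2,0],
  [0,0,0.13,0],
  [0,0,0.02,0],
  [0,0,0,0],
  [0,0,0,0],
])

```text
time: 62.05
tcp_pos: [0.434, 0.3999, -0.0306]
tcp_rot: [2.085, 2.349, 0.001]
contact_force: [0.1, -0.5, -0.8]
grip_width: 0.0698
finger_force: 0.0
```

step_arm([
  [0,0,0,0],
  [0,0,0,0],
  [0,0,0,0],
  [0,0,0,0],
], gripper=45, grip_force=15)

```text
time: 62.45
tcp_pos: [0.4339, 0.3999, -0.0309]
tcp_rot: [2.085, 2.35, 0.001]
contact_force: [-0.8, -0.6, 2.8]
grip_width: 0.0556
finger_force: 15.0
```

step_arm([
  [0,0,-0.3,0],
  [0,0,-0.9,0],
  [0,0,-1,0],
  [-0.5,0.15,-1,0],
  [-0.9,0.3,-1,0],
  [-0.95,0.32,-0.2,0],
  [-0.95,0.32,0,0],
  [-0.95,0.32,0,0],
])

```text
time: 63.25
tcp_pos: [0.4913, 0.2771, 0.1018]
tcp_rot: [2.085, 2.349, 0.001]
contact_force: [1.0, 0.6, -0.5]
grip_width: 0.0554
finger_force: 15.0
```

step_arm([
  [-0.95,0.32,0,0],
  [-0.95,0.32,0,0],
  [-0.95,0.32,0,0],
  [-0.95,0.32,0,0],
  [-0.95,0.32,0,0],
  [-0.95,0.32,0,0],
  [-0.95,0.32,0,0],
  [-0.95,0.32,0,0],
])

```text
time: 64.05
tcp_pos: [0.5945, 0.0597, 0.1013]
tcp_rot: [-2.085, -2.35, 0.0]
contact_force: [-1.0, 0.5, -1.0]
grip_width: 0.0553
finger_force: 15.0
```

step_arm([
  [-0.95,0.32,0,0],
  [-0.28,0.08,0,0],
  [0,0,0.4,1],
  [0,0,0.4,1],
  [0,0,0.4,0.05],
  [0,0,0,0],
  [0,0,0,0],
])

```text
time: 64.75
tcp_pos: [0.6105, 0.0261, 0.0651]
tcp_rot: [-2.312, -2.127, 0.0]
contact_force: [0.9, -0.1, -0.3]
grip_width: 0.0555
finger_force: 15.0
```

```bash
python3 -c "
from h import *
st=ctrl.read_state(); print(st['tcp_pos'],hd(st),st['grip_width']); to([.6119,.0263,.0055],st,85.3)"
```

```text
[0.61046841 0.02610718 0.06506531] 85.21005324856331 0.05545743866253534
rows [0.01 0.05 1.99] twist -0.015698669640430884
```

step_arm([
  [0.01,0.04,0.8,0],
  [0,0,0.8,0],
  [0,0,0.39,0],
  [0,0,0,0],
  [0,0,0.1,0],
  [0,0,0.1,0],
  [0,0,0.1,0],
  [0,0,0,0],
], grip_force=8)

```text
time: 65.55
tcp_pos: [0.612, 0.0259, -0.0036]
tcp_rot: [2.314, 2.124, 0.001]
contact_force: [0.8, 0.4, 0.2]
grip_width: 0.0555
finger_force: 8.0
```

step_arm([
  [0,0,0.06,0],
  [0,0,0.04,0],
  [0,0,0,0],
])

```text
time: 65.85
tcp_pos: [0.612, 0.0258, -0.0062]
tcp_rot: [2.314, 2.124, 0.001]
contact_force: [-0.5, -0.1, 5.2]
grip_width: 0.0559
finger_force: 8.0
```

step_arm([
  [0,0,0,0],
  [0,0,0,0],
  [0,0,0,0],
  [0,0,-0.6,0],
  [0,0,-1,0],
  [0.6,0,-1,0],
  [0.9,0,-1,0],
  [0.5,0,0,0],
], gripper=70)

```text
time: 66.65
tcp_pos: [0.6188, 0.0872, 0.1052]
tcp_rot: [2.31, 2.121, 0.009]
contact_force: [-0.3, 0.6, -1.1]
grip_width: 0.0704
finger_force: 0.0
```

```bash
python3 - <<'E'
from h import *
st=glass(i=3,take=True); print(st['tcp_pos'],hd(st))
for n,z in(('stop_face',.028),('stop_tab',.049)):
  for d in place_of(n,'wrist')[:2]: print(n,round(d['conf'],2),np.round(d['uv']),at_z(d['uv'],z,'wrist',st))
# orange pixels: tab top (z .063) & plate top (z .039)
im=cv2.cvtColor(cv2.imread('pics/last_wrist.png'),cv2.COLOR_BGR2RGB).astype(int)
m=((im[...,0]>150)&(im[...,2]<90)&(im[...,1]<190)).astype(np.uint8)
O=np.array([.608,-.021]); tx=np.array([.082,.9966])
for ct in cv2.findContours(m,cv2.RETR_EXTERNAL,cv2.CHAIN_APPROX_NONE)[0]:
    if cv2.contourArea(ct)<100: continue
    p=ct[:,0].astype(float); lo=p[p[:,1].argmax()]; hi=p[p[:,1].argmin()]
    print(cv2.boundingRect(ct),'front edge @.039',(at_z(lo,.039,'wrist',st)[:2]-O)@tx,'back @.063',(at_z(hi,.063,'wrist',st)[:2]-O)@tx)
E
```

```text
wrist px (283, 458, 61, 5) tray x -50.5 -47.3 y -21.1 21.9 rect [-48.9   0.4] [43.   3.1] 89.8
wrist px (281, 425, 63, 7) tray x -27.1 -22.4 y -21.0 22.9 rect [-24.7   1. ] [43.9  4.5] 89.6
wrist px (277, 271, 69, 90) tray x 24.3 85.4 y -22.1 24.3 rect [54.8  1.1] [46.5 60.9] 89.7
wrist px (1, 257, 102, 65) tray x 50.4 95.2 y 144.3 222.1 rect [ 68.1 182.7] [27.9 84.4] 27.8
wrist px (68, 240, 53, 49) tray x 74.1 106.6 y 131.3 168.1 rect [ 93.1 146.7] [39.7 22.1] 51.6
wrist px (86, 222, 57, 62) tray x 77.6 118.6 y 115.8 154.0 rect [102.9 130.3] [53.7 17.6] 41.1
[0.61875165 0.08715222 0.10524251] 85.11404114669847
stop_face 0.78 [315. 174.] [0.62239358 0.12925165 0.028     ]
stop_tab 0.86 [318. 133.] [0.6258387  0.15379213 0.049     ]
(280, 443, 20, 11) front edge @.039 -0.05311619598025538 back @.063 -0.02193463099000099
(560, 215, 56, 74) front edge @.039 0.07735483983156764 back @.063 0.13228585959440814
(271, 144, 93, 32) front edge @.039 0.15139515855863506 back @.063 0.17042692362671263
(301, 143, 13, 19) front edge @.039 0.15957521494224275 back @.063 0.17096866494920823
(296, 121, 47, 21) front edge @.039 0.17102884166091364 back @.063 0.1821620426557568
(301, 108, 35, 12) front edge @.039 0.1834344440885688 back @.063 0.18864403236234253
```

step_arm([
  [0.8,-0.03,0,0],
  [0.8,0,0.2,0],
  [0.63,0,0.4,0],
  [0,0,0.8,0],
  [0,0,0.8,0],
  [0,0,0.6,0],
  [0,0,0.4,0],
  [0,0,0,0],
], gripper=55)

```text
time: 67.6
tcp_pos: [0.6205, 0.1519, 0.0025]
tcp_rot: [-2.313, -2.122, 0.006]
contact_force: [-0.4, -0.6, 1.5]
grip_width: 0.0549
finger_force: 0.0
```

step_arm([
  [0,0,0,0],
  [0,0,0,0],
  [0,0,0,0],
  [0,0,0,0],
  [0,0,0,0],
], gripper=10, grip_force=15)

```text
time: 68.1
tcp_pos: [0.627, 0.1518, 0.0062]
tcp_rot: [2.31, 2.117, 0.015]
contact_force: [20.8, -0.4, -10.8]
grip_width: 0.0262
finger_force: 15.1
```

step_arm([
  [0,0.12,0,0],
  [-0.2,0,0,0],
  [-0.3,0,0,0],
  [-0.3,0,0,0],
  [-0.3,0,0,0],
  [-0.3,0,0,0],
  [-0.3,0,0,0],
  [-0.1,0,0,0],
])

```text
time: 68.9
tcp_pos: [0.6214, 0.0973, 0.006]
tcp_rot: [2.315, 2.122, 0.003]
contact_force: [5.3, 1.5, 5.0]
grip_width: 0.0257
finger_force: 15.0
```

step_arm([
  [0,0,0,0],
  [0,0,0,0],
])

```text
time: 69.1
tcp_pos: [0.6215, 0.0977, 0.006]
tcp_rot: [2.313, 2.122, 0.002]
contact_force: [5.1, -2.2, 5.7]
grip_width: 0.026
finger_force: 15.0
```

```bash
python3 - <<'E'
from h import *
st=glass(i=3,take=True); print(st['tcp_pos'],hd(st),st['contact_force'])
im=cv2.cvtColor(cv2.imread('pics/last_wrist.png'),cv2.COLOR_BGR2RGB).astype(int)
m=((im[...,0]>130)&(im[...,2]<100)&(im[...,1]<190)).astype(np.uint8)
for ct in cv2.findContours(m,cv2.RETR_EXTERNAL,cv2.CHAIN_APPROX_NONE)[0]:
    if cv2.contourArea(ct)>80: print(cv2.boundingRect(ct))
print([tuple(im[r,300]) for r in range(250,400,4)])
E
```

```text
wrist px (257, 418, 101, 46) tray x 38.9 61.4 y -22.1 24.3 rect [50.2  1.1] [46.4 22.5] 89.8
wrist px (274, 367, 81, 10) tray x 81.3 85.6 y -20.5 16.0 rect [83.5 -2.3] [36.4  4.2] 89.7
wrist px (0, 288, 72, 78) tray x 85.3 121.1 y 110.6 144.1 rect [106.9 125.3] [45.6 15.6] 41.6
wrist px (500, 164, 19, 48) tray x 154.5 174.8 y -92.7 -84.5 rect [165.1 -87.7] [ 7.9 20.6] 83.4
[0.62150878 0.09769858 0.00604806] 85.06228067318885 [ 5.0904559  -2.23477599  5.6890129 ]
(420, 375, 10, 62)
(200, 375, 10, 62)
(277, 321, 77, 46)
(535, 284, 19, 67)
(587, 259, 53, 36)
(289, 259, 52, 22)
(0, 255, 64, 68)
(622, 15, 18, 60)
(0, 0, 516, 277)
[(np.int64(112), np.int64(104), np.int64(101)), (np.int64(120), np.int64(58), np.int64(6)), (np.int64(122), np.int64(59), np.int64(8)), (np.int64(212), np.int64(104), np.int64(16)), (np.int64(215), np.int64(105), np.int64(12)), (np.int64(214), np.int64(104), np.int64(10)), (np.int64(214), np.int64(105), np.int64(12)), (np.int64(214), np.int64(105), np.int64(13)), (np.int64(119), np.int64(57), np.int64(6)), (np.int64(120), np.int64(59), np.int64(10)), (np.int64(12
[... 538 characters left out ...]
, np.int64(100), np.int64(7)), (np.int64(254), np.int64(164), np.int64(13)), (np.int64(255), np.int64(152), np.int64(15)), (np.int64(206), np.int64(98), np.int64(0)), (np.int64(254), np.int64(153), np.int64(20)), (np.int64(254), np.int64(163), np.int64(16)), (np.int64(254), np.int64(160), np.int64(8)), (np.int64(125), np.int64(79), np.int64(61)), (np.int64(59), np.int64(72), np.int64(91)), (np.int64(58), np.int64(73), np.int64(89)), (np.int64(45), np.int64(47), np.int64(49)), (np.int64(67), np.int64(70), np.int64(72)), (np.int64(62), np.int64(63), np.int64(66)), (np.int64(65), np.int64(66), np.int64(70)), (np.int64(74), np.int64(76), np.int64(80)), (np.int64(76), np.int64(79), np.int64(82))]
```

```bash
python3 - <<'E'
from h import *
st=ctrl.read_state(); O=np.array([.608,-.021]); tx=np.array([.082,.9966])
im=cv2.cvtColor(cv2.imread('pics/last_wrist.png'),cv2.COLOR_BGR2RGB).astype(int)
for c in (290,300,330,340):
    col=im[330:390,c]; org=[330+k for k in range(60) if col[k][0]-col[k][2]>60]
    e=max(org)+.5; print(c,e,'plate front tray x',((at_z((c,e),.039,'wrist',st)[:2]-O)@tx).round(4))
E
```

```text
290 365.5 plate front tray x 0.0967
300 366.5 plate front tray x 0.0962
330 366.5 plate front tray x 0.0962
340 366.5 plate front tray x 0.0961
```

step_arm([
  [-0.08,0,0,0],
  [-0.07,0,0,0],
  [0,0,0,0],
])

```text
time: 69.45
tcp_pos: [0.6211, 0.0936, 0.006]
tcp_rot: [2.314, 2.123, 0.002]
contact_force: [4.1, 0.7, 5.6]
grip_width: 0.026
finger_force: 15.0
```

step_arm([
  [-0.03,0,0,0],
  [0,0,0,0],
])

```text
time: 69.65
tcp_pos: [0.621, 0.0929, 0.006]
tcp_rot: [2.314, 2.123, 0.003]
contact_force: [4.2, 0.6, 6.1]
grip_width: 0.0258
finger_force: 15.0
```

```bash
python3 - <<'E'
from h import *
st=glass(i=3,take=True); print(st['tcp_pos'],st['contact_force'])
O=np.array([.608,-.021]); tx=np.array([.082,.9966])
im=cv2.cvtColor(cv2.imread('pics/last_wrist.png'),cv2.COLOR_BGR2RGB).astype(int)
for c in (300,330):
    col=im[330:390,c]; e=max(330+k for k in range(60) if col[k][0]-col[k][2]>60)+.5
    print(c,e,'plate',((at_z((c,e),.039,'wrist',st)[:2]-O)@tx).round(4))
E
```

```text
wrist px (257, 418, 101, 46) tray x 34.9 57.3 y -22.2 24.3 rect [46.1  1.1] [46.5 22.3] 89.8
wrist px (536, 380, 31, 22) tray x 63.0 73.1 y -120.5 -105.7 rect [  68.2 -113.1] [ 9.8 14.1] 28.0
wrist px (274, 366, 81, 11) tray x 77.0 81.8 y -20.3 15.9 rect [79.5 -2.2] [36.2  4.6] 89.7
wrist px (0, 279, 70, 90) tray x 79.6 120.7 y 110.6 143.1 rect [104.1 124.1] [48.5 17.7] 35.2
wrist px (501, 153, 20, 49) tray x 154.2 174.8 y -93.0 -84.4 rect [165.  -87.6] [ 8.1 21. ] 81.9
[0.62102762 0.09290632 0.00603782] [4.18973009 0.61580688 6.14810744]
300 365.5 plate 0.0918
330 366.5 plate 0.0913
```

step_arm([
  [-0.03,0,0,0],
  [0,0,0,0],
])

```text
time: 69.9
tcp_pos: [0.6209, 0.0921, 0.006]
tcp_rot: [2.314, 2.123, 0.003]
contact_force: [4.6, 0.2, 5.9]
grip_width: 0.026
finger_force: 15.0
```

step_arm([
  [0,0,0,0],
  [0,0,0,0],
  [0,0,0,0],
  [0,0,0,0],
  [0,0,-0.5,0],
  [0,0,-1,0],
  [0,0,-1,0],
  [0.5,0,-1,0],
], gripper=55)

```text
time: 70.7
tcp_pos: [0.6211, 0.1059, 0.1111]
tcp_rot: [-2.316, -2.122, 0.002]
contact_force: [0.4, 0.6, -0.0]
grip_width: 0.0551
finger_force: 0.0
```

step_arm([
  [-0.5,0.2,-1,0],
  [-1,0.2,0,0],
  [-0.8,0,0,0],
  [0,0,0,0],
  [0,0,0,0],
])

```text
time: 71.2
tcp_pos: [0.6272, 0.0373, 0.1399]
tcp_rot: [-2.315, -2.123, 0.001]
contact_force: [-0.3, 0.5, -0.4]
grip_width: 0.055
finger_force: 0.0
```

```bash
python3 - <<'E'
from h import *
st=glass(i=3,take=True); print(st['tcp_pos'],st['contact_force'])
save(optics.grab_frame('top'),'pics/last_top.png')
O=np.array([.608,-.021]); tx=np.array([.082,.9966])
im=cv2.cvtColor(cv2.imread('pics/last_wrist.png'),cv2.COLOR_BGR2RGB).astype(int)
for d in place_of('vial_mouth','top')+place_of('stopper_grip','top'): print(round(d['conf'],2),at_z(d['uv'],.1,'top'))
a=cv2.imread('pics/last_wrist.png')[0:400,100:540]; b=cv2.resize(cv2.imread('pics/last_top.png')[180:270,230:460],(460,180),interpolation=cv2.INTER_CUBIC)
cv=np.zeros((580,460,3),np.uint8); cv[:400,:440]=a; cv[400:,:]=b; cv2.imwrite('pics/end.png',cv)
E
```

```text
wrist px (268, 341, 60, 8) tray x -29.1 -23.7 y -22.2 22.0 rect [-26.4  -0.1] [44.1  5.3] 89.9
wrist px (266, 306, 62, 8) tray x -2.9 2.4 y -22.2 23.0 rect [-0.2  0.4] [45.2  5.2] 89.9
wrist px (263, 190, 64, 87) tray x 24.3 85.8 y -21.6 24.4 rect [55.   1.4] [45.9 61.4] 89.8
wrist px (6, 178, 95, 57) tray x 55.7 96.0 y 144.7 220.6 rect [ 75.4 182. ] [31.9 77.1] 11.4
wrist px (73, 165, 45, 40) tray x 76.9 105.3 y 131.6 165.1 rect [ 94.  145.3] [39.7 17.2] 51.0
wrist px (99, 150, 40, 63) tray x 71.0 115.7 y 115.7 144.4 rect [ 96.5 126.2] [50.9 15.5] 27.9
wrist px (414, 65, 19, 49) tray x 139.4 172.9 y -97.7 -84.7 rect [157.  -94.5] [34.7 11.1] 17.4
[0.62723813 0.03730562 0.13989787] [-0.3408685   0.46730005 -0.36568148]
0.95 [0.33963892 0.45328495 0.1       ]
0.84 [0.58980986 0.26877702 0.1       ]
0.83 [0.45832798 0.07432425 0.1       ]
0.66 [0.79806395 0.18623256 0.1       ]
```

View pics/end.png

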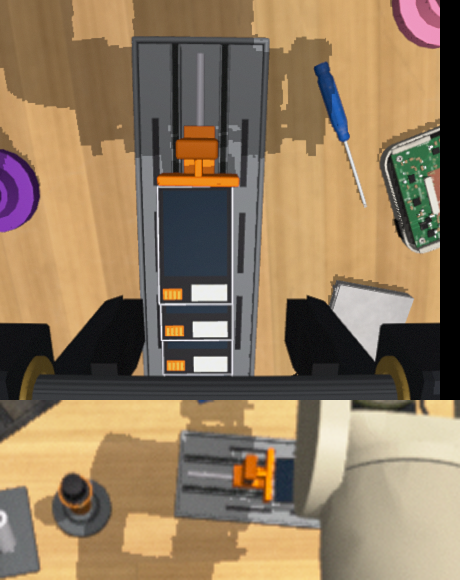

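```bash
python3 -c "
from h import *
print(ctrl.finish_job())"
```

```text
the job is handed in; nothing more can be done
None
```

The job is handed in at about 71 s of the 210 s: four panels (all I found) are laid like tiles about 30 mm apart with labels showing, the end stop is within about 1–2 mm of the last one without shifting it, the stopper is pressed home in the amber vial after I dropped it twice, and the screwdriver is untouched; two fingertip touches on the table read 84 N and 48 N at the wrist, under the 120 N limit.

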